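Clip the test rig's guard shut and switch it on with the key

ROBOT

A 6-joint arm with a two-finger parallel gripper is mounted at the origin on a cart in front of the work surface, level with it; the furniture and walls round the work are solid. World frame = base frame: x ahead of the robot, y to its left, z up, the work surface at z = 0. Lengths are in mm, angles in rad, forces in N, time in s.
With the tool pointing down it reaches from about 350 to 875 mm from the base axis. Payload 4.2 kg.
Tool frame: the origin (TCP) lies between the finger pads; the fingertips stand 25 mm ahead of it and the grasp point (between the pads) lies 6 mm ahead of it; z points along the fingers, y is the line along which they close (so a half turn about z gives the same grasp; the last joint's range is limited). The gripper opens to 85 mm and grips with 20 to 120 N. Pads are 22 mm wide; open, the fingers measure 114 mm over their backs; the gripper's body (76 mm by 85 mm) begins 54 mm behind the grasp point. The pads swing forward as they close: fully open they stand 13 mm farther back than shut.
Start: joints at [1.596, 0.385, 0.008, 0, -1.194, -0.259], TCP at [144.766, 607.982, 256.312] pointing down, gripper open.
Joint ranges: [-3.14, 3.14], [-1.21, 2.06], [-1.07, 1.41], [-3.16, 2.05], [-2.99, -0.16], [-3.1, 3.1]. Speed limits (rad/s): [2.79, 2.79, 3.14, 3.14, 3.14, 3.14].

INTERFACE

Orientations are given as a unit quaternion [x, y, z, w].
In Python, from bench import read_state, imaging, workorder, nets gives the robot as it stands.
- The arm moves only by the tool apply_moves, never from a script. Its argument "rows" is a list of rows, each an object with "hand": the opening, from -1 (shut) to 1 (fully open); "delta_pos": the shift along the tool's x, y, z in mm, a list of three; "yaw": the turn about the tool's z in rad. A call has 1 to 12 rows; each row is the pose to reach, as a shift and turn from the pose commanded when the call began, along the tool's axes at that moment; what a row does not reach only later rows make up. A row lasts 1/12 s, in which the tool goes at most 41.7 mm and 7.16 degrees, less where a joint would pass 70% of its speed; a pose out of reach is approached as far as the arm can. A call with a gripper value outside its range is refused whole. The fingers move at their own pace and stop on an object; the grip force is fixed at half the most. Time passes only in rows, so rows that repeat a pose let the fingers close. It gives the time, the measured TCP pose, the force, the opening and the grip force at its end, in the units of the state.
- read_state(): the state, without advancing time (a new reading comes with each control period).
- imaging.get_image(name): name is "scene" or "top" or "wrist"; returns a dict with "pixels" (420x560x3 uint8, red, green, blue), "fx", "fy", "cx", "cy" (pixels), "xyz" and "rotation" of the camera in the world. Camera axes: x right, y down, z forward; pixel columns grow to the right and rows downward; lengths in mm; the calibration is good to about 2 mm. The wrist camera is an equidistant fisheye: a pixel r from the principal point sees the ray r / f radians off the axis. A picture is of the moment at which its call begins. There is no depth.
- workorder.job_done(): hands the job in; it is judged then, once.
Trained networks look in the newest picture that a camera, given by its name, has taken for a name from the list of things; names that differ only in an ending like _2 or _b are one class to them, and where a whole thing is asked for, a point or a joint stands for the part that bears it (a point fixed in the world has none). Each returns a list of dicts, best first, with "score" (0 to 1); they miss things now and then, are a little off and sometimes report something else, mostly with a low value. They report only what shows in the picture. A call takes as long as a camera call.
- nets.find_in(camera, query): "location" ([row, column] in pixels, amid what is visible of it).
- nets.pinpoint(camera, query): "location" ([row, column] in pixels: a listed point, or the origin of a listed thing).
The state is a dict: "clock": time; "joints": joint angles; "joint_vel": joint speeds; "joint_efforts": joint torques, N m; "position": TCP position; "ee_rot": TCP orientation; "contact_force": force on the tool from outside, world axes, zero at the start; "wrist_torque": the same for the moment, N m; "gripper_width": finger opening in mm; "grasp_force": force on a finger pad.
Only numpy, scipy, OpenCV 4.12 (cv2) and the standard library are available. Lean on these libraries where they do the work, as an engineer would, in place of code of your own. Each camera call takes 0.05 s, during which the arm holds its last target. There are 200 camera calls.

TASK

Swing the test rig's guard fully shut, then lock it with every R-clip lying on the bench: push each clip's straight leg through the cross hole of a rig stud of its own, until its bow springs over the stud. Only when all the clips are home, put the key from its block fully into the key switch, turn it clockwise as far as it goes, and leave it there; leave the other things on the bench where they are.

Things in the scene. Friction and masses are not known exactly. Their poses are not given: they have to be found in the camera images.
- clip_1: R-clip lying flat (None if absent). Origin: centre of the underside of its black grip, 44 x 20 x 14 mm (x, y, z). Straight leg of 6 mm steel wire along +x, 7 mm above the origin's plane, to x = +107 mm; sprung bow of the same wire in that plane on the +y side, out to y = +20, x = +98 mm. 95 g, centre of mass about 20 mm ahead of the origin
- clip_1_seat (a point): point on the clip's leg, 62 mm ahead of the grip's centre along +x; it is at the stud's hole centre when the clip is fully home
- clip_1_bow (a joint): spreading of the bow, rad: 0 at rest, about 0.1 while it rides over a stud, back to about 0 once it has sprung over; a push of some 5 to 10 N along the leg takes it over
- clip_2: R-clip lying flat (None if absent). Origin: centre of the underside of its black grip, 44 x 20 x 14 mm (x, y, z). Straight leg of 6 mm steel wire along +x, 7 mm above the origin's plane, to x = +107 mm; sprung bow of the same wire in that plane on the +y side, out to y = +20, x = +98 mm. 95 g, centre of mass about 20 mm ahead of the origin
- clip_2_seat (a point): point on the clip's leg, 62 mm ahead of the grip's centre along +x; it is at the stud's hole centre when the clip is fully home
- clip_2_bow (a joint): spreading of the bow, rad: 0 at rest, about 0.1 while it rides over a stud, back to about 0 once it has sprung over; a push of some 5 to 10 N along the leg takes it over
- clip_3: R-clip lying flat (None if absent). Origin: centre of the underside of its black grip, 44 x 20 x 14 mm (x, y, z). Straight leg of 6 mm steel wire along +x, 7 mm above the origin's plane, to x = +107 mm; sprung bow of the same wire in that plane on the +y side, out to y = +20, x = +98 mm. 95 g, centre of mass about 20 mm ahead of the origin
- clip_3_seat (a point): point on the clip's leg, 62 mm ahead of the grip's centre along +x; it is at the stud's hole centre when the clip is fully home
- clip_3_bow (a joint): spreading of the bow, rad: 0 at rest, about 0.1 while it rides over a stud, back to about 0 once it has sprung over; a push of some 5 to 10 N along the leg takes it over
- pin_1 (a point): centre of the cross hole of the rig's left (+y) stud, 100 mm above the bench; studs stand upright 70 mm apart. Head 20 mm wide, 18 mm deep along the hole, from 11 mm below the hole's centre to 15 mm above. Round hole of 9 mm right through along the point's x axis; clips go in along +x, from the robot's side. A clip let go droops a little in the hole
- pin_2 (a point): centre of the cross hole of the rig's middle stud, 100 mm above the bench; studs stand upright 70 mm apart. Head 20 mm wide, 18 mm deep along the hole, from 11 mm below the hole's centre to 15 mm above. Round hole of 9 mm right through along the point's x axis; clips go in along +x, from the robot's side. A clip let go droops a little in the hole
- pin_3 (a point): centre of the cross hole of the rig's right (-y) stud, 100 mm above the bench; studs stand upright 70 mm apart. Head 20 mm wide, 18 mm deep along the hole, from 11 mm below the hole's centre to 15 mm above. Round hole of 9 mm right through along the point's x axis; clips go in along +x, from the robot's side. A clip let go droops a little in the hole
- guard (a joint): angle of the rig's hinged guard, a clear panel in an aluminium frame: 0 closed (lying flat), to 1.4 rad open (front edge up); stiff hinge, it stays where it is left; a push of a few newtons at the press point moves it
- guard_hinge (a point): middle of the guard's hinge axis, at the rig's rear; the point turns with the guard: its -x points from the hinge to the front edge (152 mm away), its y along the hinge. Frame 6 mm thick, 210 mm wide; closed, its top is 81 mm above the bench and the stud heads stand up through its openings
- guard_press (a point): point on the upper (outer) face of the guard's frame, 110 mm from the hinge, between the left and the middle stud: a solid place to push the guard down
- key: key, parked upright in the key block, blade down. Origin at the centre of the underside of its round collar (22 mm wide, 6 mm tall); above it a flat black bow 36 mm wide along x, 10 mm thick along y, 6 to 40 mm above the origin; below it a flat blade 16 mm (x) by 6 mm (y), 26 mm long. z up. 60 g. It fits either way round
- key_block: aluminium block 56 x 56 x 45 mm in which the key is parked, its collar on the block's top; fixed; origin centre of underside
- slot (a point): centre of the mouth of the key slot in the turning brass cylinder of the key switch, 70 mm above the bench; the slot, 18.6 x 8.6 mm, runs along the point's x axis (it turns with the cylinder). The collar rests on the mouth when the key is fully in. Fixed grey box 76 mm square, 40 mm tall, dark ring 54 mm wide round the cylinder
- cylinder (a joint): angle of the key cylinder, rad: 0 to 0.25 off, grows clockwise seen from above, stops at 1.57 (on); friction 0.05 N m, no spring
- spray: white plastic pump bottle, 66 mm wide, 112 mm tall; bystander
- solder: solder reel, 57 mm wide, 37 mm tall; bystander
- tape: roll of black tape, 58 mm wide, 19 mm tall; bystander

How it is judged (in metres and radians):
On the way, in this order (a step that is already met when the one before it is completed fails the run):
1. the guard is shut (value of joint guard below 0.05 rad), for 0.2 s.
2. every clip present is home on a stud, bow sprung over (((distance between clip_1_seat and pin_1 below 0.006 m and angle between the x axis of clip_1 and the x axis of pin_1, either way round below 0.3 rad) or (distance between clip_1_seat and pin_2 below 0.006 m and angle between the x axis of clip_1 and the x axis of pin_2, either way round below 0.3 rad) or (distance between clip_1_seat and pin_3 below 0.006 m and angle between the x axis of clip_1 and the x axis of pin_3, either way round below 0.3 rad)) and value of joint each of clip_1_bow, clip_2_bow, clip_3_bow below 0.04 rad and ((distance between clip_2_seat and pin_1 below 0.006 m and angle between the x axis of clip_2 and the x axis of pin_1, either way round below 0.3 rad) or (distance between clip_2_seat and pin_2 below 0.006 m and angle between the x axis of clip_2 and the x axis of pin_2, either way round below 0.3 rad) or (distance between clip_2_seat and pin_3 below 0.006 m and angle between the x axis of clip_2 and the x axis of pin_3, either way round below 0.3 rad)) and ((distance between clip_3_seat and pin_1 below 0.006 m and angle between the x axis of clip_3 and the x axis of pin_1, either way round below 0.3 rad) or (distance between clip_3_seat and pin_2 below 0.006 m and angle between the x axis of clip_3 and the x axis of pin_2, either way round below 0.3 rad) or (distance between clip_3_seat and pin_3 below 0.006 m and angle between the x axis of clip_3 and the x axis of pin_3, either way round below 0.3 rad)) and value of joint guard below 0.05 rad), for 0.2 s.
3. the key is fully in the switch (distance between key and slot below 0.005 m and angle between key's own z axis and vertical below 0.12 rad), for 0.1 s.
4. the key is turned on (all of step 3 and value of joint cylinder above 1.35 rad), for 0.2 s.
At the end, for the whole second after the job is handed in: Guard within 0.05 rad of shut; each clip present: seat point within 6 mm of a stud's hole centre, leg within 0.3 rad of the hole, bow below 0.04 rad; key upright, collar within 5 mm of the slot's mouth; cylinder past 1.35 rad (all of step 2 and all of step 4 and linear speed of key below 0.02 m/s); the robot touches nothing.
It fails at once if a bystander (white plastic pump bottle) is moved by more than 6 cm (distance of spray from where it was at the start of the episode above 0.06 m).
It fails at once if a bystander (solder reel) is moved by more than 6 cm (distance of solder from where it was at the start of the episode above 0.06 m).
It fails at once if a bystander (roll of black tape) is moved by more than 6 cm (distance of tape from where it was at the start of the episode above 0.06 m).
Of clip_1, clip_2, clip_3 only 2 to 3 are there at a start; the rules pass over those that are not, and their reading is None.
At some moment in a run one of clip_1, clip_2 may be knocked a few centimetres aside while the robot is not near it.
It also fails if it takes over 210 s, if anything falls off the work surface, if the arm or the gripper's body presses on something with over 40 N, if the wrist force passes 120 N, or if a joint passes its speed limit or range.

## Working session

There is one attempt and no reset: what is moved stays moved. The work goes in short steps, Python scripts to look and compute and a tool call to move; the robot and the scene stay as the last step left them, time stands still between calls to the robot, and variables do not carry over. Pictures are saved under pics/ and viewed, at most 14 in all, crops included, and the job is handed in when it is done.

Besides the shell and the picture viewer there is one more tool, called by a JSON object that holds its "api" and its "payload", one argument or row to a line. apply_moves: Moves the arm, as the interface text tells. Its arguments: {"type":"object","properties":{"rows":{"type":"array"}},"required":["rows"]}

```bash
mkdir -p pics; ls
cat > h.py <<'E'
import numpy as np, cv2
from bench import read_state, imaging, workorder, nets
from scipy.spatial.transform import Rotation as R
def rot(im):
    r=np.array(im["rotation"],float)
    return r if r.shape==(3,3) else R.from_quat(r).as_matrix()
def save(im,name,crop=None,scale=1):
    p=np.array(im["pixels"])[:,:,::-1]
    if crop: p=p[crop[0]:crop[1],crop[2]:crop[3]]
    cv2.imwrite("pics/"+name,cv2.resize(p,None,fx=scale,fy=scale,interpolation=cv2.INTER_CUBIC))
def ray(im,rc,fish=False):
    a=(rc[1]-im["cx"])/im["fx"]; b=(rc[0]-im["cy"])/im["fy"]
    if fish:
        t=np.hypot(a,b); s=np.sin(t)/max(t,1e-9); d=np.array([a*s,b*s,np.cos(t)])
    else: d=np.array([a,b,1.])
    return rot(im)@(d/np.linalg.norm(d))
def at(im,rc,z,fish=False):
    d=ray(im,rc,fish); o=np.array(im["xyz"],float); return o+d*(z-o[2])/d[2]
def proj(im,P,fish=False):
    c=rot(im).T@(np.array(P,float)-np.array(im["xyz"],float))
    if fish:
        r=np.hypot(c[0],c[1]); t=np.arctan2(r,c[2]); k=t/max(r,1e-9)
        return np.array([im["cy"]+im["fy"]*c[1]*k, im["cx"]+im["fx"]*c[0]*k])
    return np.array([im["cy"]+im["fy"]*c[1]/c[2], im["cx"]+im["fx"]*c[0]/c[2]])
def tri(obs):
    A=np.zeros((3,3));b=np.zeros(3)
    for im,rc,f in obs:
        d=ray(im,rc,f);M=np.eye(3)-np.outer(d,d);A+=M;b+=M@np.array(im["xyz"],float)
    return np.linalg.solve(A,b)
E
python3 - <<'E'
from h import *
np.set_printoptions(precision=3,suppress=True)
s=read_state();print({k:np.round(v,3) for k,v in s.items()})
for c in ["scene","top","wrist"]:
    im=imaging.get_image(c);save(im,c+"0.png",scale=1.4)
    print(c,im["fx"],im["cx"],im["cy"],im["xyz"],rot(im).tolist())
E
```

```text
pics
{'clock': np.float64(0.0), 'joints': array([ 1.596,  0.386,  0.007, -0.001, -1.194, -0.259]), 'joint_vel': array([-0.   , -0.001, -0.   ,  0.001,  0.001, -0.   ]), 'joint_efforts': array([  0.   , -39.229,  18.84 ,   4.186,  -0.005,   0.   ]), 'position': array([144.653, 607.491, 255.217]), 'ee_rot': array([ 0.993, -0.117, -0.   ,  0.001]), 'contact_force': array([ 0.894,  0.163, -0.529]), 'wrist_torque': array([ 0.013, -0.005, -0.064]), 'grasp_force': np.float64(0.0), 'gripper_width': np.float64(85.175)}
scene 490.79260990649425 276.8298662017871 209.64913494172575 [ -124.977 -1087.448   783.731] [[0.8512696595205662, -0.2636050481367641, 0.4537095385558408], [-0.5246297614372216, -0.41079682279352503, 0.7456605017010554], [-0.010177435534734713, -0.8727876883753345, -0.487993924989212]]
top 496.67639175181233 281.3941578300429 210.15883181041002 [ 350.294  -49.728 1552.565] [[-0.023058236808202175, -0.9951484061238287, 0.09564500773433124], [-0.999544033095181, 0.024813669258052846, 0.017204874942054256], [-0.019494707464248702, -0.09520468269552382, -0.9952668108470855]]
wrist 325.19226210127806 277.25315187249265 209.46008232100402 [223.666 588.932 373.439] [[-0.23173229756464575, -0.9227505068221571, -0.3079474702361797], [-0.9727778878398448, 0.22040738302726315, 0.07158048921964595], [0.0018229633186161442, 0.31615200088964424, -0.9487067982987227]]
```

View pics/top0.png

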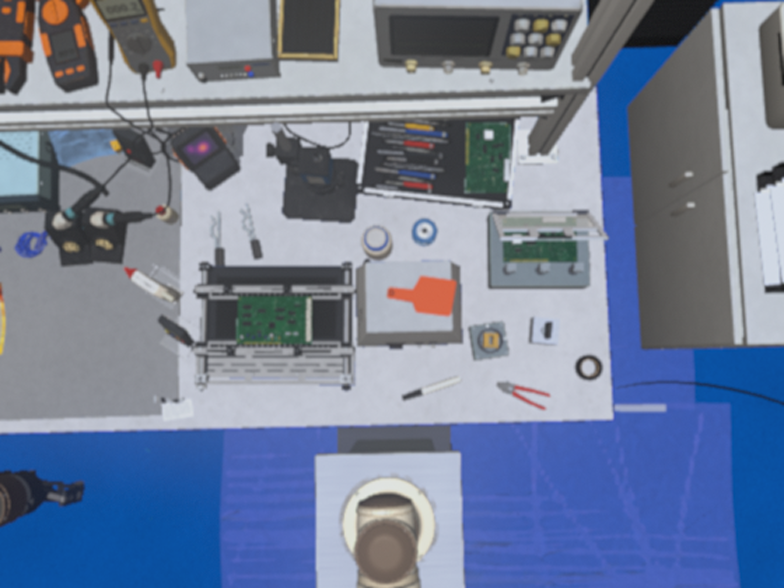

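View pics/scene0.png

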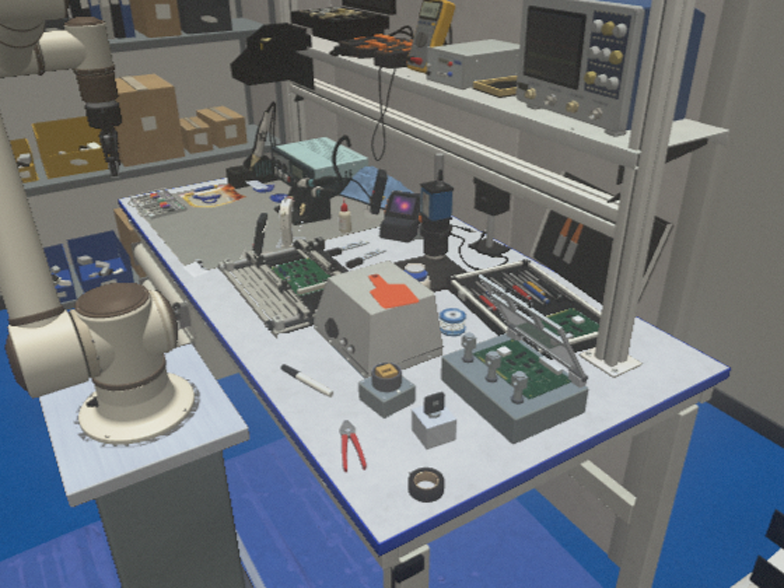

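Run:
```python
from h import *
np.set_printoptions(precision=1,suppress=True)
for c in ["top","scene"]:
    im=imaging.get_image(c)
    for q,z in [("clip_1",0),("clip_1_seat",7),("pin_1",100),("guard_hinge",78),("guard_press",100),("key",45),("key_block",0),("slot",70),("spray",0),("solder",0),("tape",0)]:
        r=nets.pinpoint(c,q)
        print(c,q,[(round(d["score"],2),np.round(d["location"],1).tolist(),at(im,d["location"],z)[:2]) for d in r[:5]])
```

```text
top clip_1 [(0.74, [181.9, 158.9], array([599.2, 363.7])), (0.54, [176.6, 186.2], array([614. , 276.7]))]
top clip_1_seat [(0.71, [164.1, 154.9], array([655.5, 374.6])), (0.2, [192.7, 413.8], array([ 543.2, -437.4]))]
top pin_1 [(0.81, [192.7, 389.8], array([ 533.4, -344. ])), (0.68, [192.1, 361.8], array([ 537.3, -262.2])), (0.66, [189.2, 414.1], array([ 542. , -415.5])), (0.53, [236.0, 389.3], array([ 406.5, -337. ]))]
top guard_hinge [(0.8, [147.6, 385.4], array([ 673.1, -341.3])), (0.5, [192.6, 410.2], array([ 535., -409.]))]
top guard_press [(0.81, [164.1, 379.7], array([ 619.3, -318.1]))]
top key [(0.74, [182.0, 157.0], array([591.9, 357.6])), (0.53, [237.5, 389.5], array([ 404.1, -348.3])), (0.45, [149.9, 386.0], array([ 673.1, -349.3]))]
top key_block [(0.91, [236.3, 388.0], array([ 409.5, -352.7]))]
top slot [(0.69, [243.1, 352.7], array([ 389.2, -233.7]))]
top spray [(0.73, [179.7, 268.5], array([597.2,  15.6]))]
top solder [(0.73, [169.2, 303.7], array([627.8, -96.4]))]
top tape [(0.53, [262.7, 418.2], array([ 325.7, -442.2]))]
scene clip_1 [(0.7, [187.9, 250.0], array([606.5, 296.7])), (0.68, [182.2, 239.6], array([597. , 357.8]))]
scene clip_1_seat [(0.51, [175.6, 254.5], array([663.2, 364.3]))]
scene pin_1 [(0.91, [242.7, 336.2], array([ 547.4, -270.8])), (0.65, [254.5, 349.4], array([ 542.2, -330.1])), (0.6, [272.2, 370.2], array([ 537. , -412.4]))]
scene guard_hinge [(0.98, [248.6, 387.7], array([ 663.4, -337.6]))]
scene guard_press [(0.67, [218.1, 367.0], array([ 695.1, -217.8]))]
scene key [(0.59, [294.7, 308.1], array([ 408.7, -347.4]))]
scene key_block [(0.92, [306.4, 304.5], array([ 408.6, -334. ]))]
scene slot [(0.52, [265.3, 277.7], array([ 392.2, -238.5]))]
scene spray []
scene solder [(0.9, [238.4, 321.8], array([ 624.2, -110. ]))]
scene tape [(0.95, [351.1, 303.3], array([ 323.7, -453.2]))]
```

The top view shows two clips near (219,250) and (257,245) in the viewed picture. It also shows the rig, with its guard up, at (540,250), the switch at (490,340), the key block at (545,330) and the tape at (588,367). The scene view agrees with this. I'll swing over past the clips first.

{"api": "apply_moves", "payload": {
  "rows": [
    {"hand": -1, "delta_pos": [430, 190, -75], "yaw": -0.235},
    {"hand": -1, "delta_pos": [430, 190, -75], "yaw": -0.235},
    {"hand": -1, "delta_pos": [430, 190, -75], "yaw": -0.235},
    {"hand": -1, "delta_pos": [430, 190, -75], "yaw": -0.235},
    {"hand": -1, "delta_pos": [430, 190, -75], "yaw": -0.235},
    {"hand": -1, "delta_pos": [430, 190, -75], "yaw": -0.235},
    {"hand": -1, "delta_pos": [430, 190, -75], "yaw": -0.235},
    {"hand": -1, "delta_pos": [430, 190, -75], "yaw": -0.235},
    {"hand": -1, "delta_pos": [430, 190, -75], "yaw": -0.235},
    {"hand": -1, "delta_pos": [430, 190, -75], "yaw": -0.235},
    {"hand": -1, "delta_pos": [430, 190, -75], "yaw": -0.235},
    {"hand": -1, "delta_pos": [430, 190, -75], "yaw": -0.235}
  ]
}}

```text
clock: 2.35
position: [522.3, 320.6, 332.3]
ee_rot: [1.0, -0.001, 0.001, -0.0]
contact_force: [0.1, 0.6, 0.6]
gripper_width: 0.3
grasp_force: 0.0
```

```bash
cat >> h.py <<'E'
def go(target,ang=0.0):
    "delta_pos, yaw to bring the measured TCP to target with tool x at world angle ang"
    s=read_state();M=R.from_quat(s["ee_rot"]).as_matrix()
    a=np.arctan2(M[1,0],M[0,0]); y=-((ang-a+np.pi)%(2*np.pi)-np.pi)
    return np.round(M.T@(np.array(target,float)-s["position"]),1).tolist(), round(y,3)
E
python3 - <<'E'
from h import *
np.set_printoptions(precision=1,suppress=True)
s=read_state();print(s["clock"],s["position"],np.round(s["joints"],2),go(s["position"]))
im=imaging.get_image("wrist");save(im,"wclip.png",scale=1.4)
for q,z in [("clip_1",0),("clip_1_seat",7)]:
    print(q,[(round(d["score"],2),np.round(d["location"],1).tolist(),at(im,d["location"],z,True)[:2]) for d in nets.pinpoint("wrist",q)[:5]])
# rig triangulation
t=imaging.get_image("top");c=imaging.get_image("scene")
for n,a,b in [("p1",[192.1,361.8],[242.7,336.2]),("p2",[192.7,389.8],[254.5,349.4]),("p3",[192.7,413.8],[272.2,370.2]),("hinge",[147.6,385.4],[248.6,387.7]),("press",[164.1,379.7],[218.1,367]),("slot",[243.1,352.7],[265.3,277.7]),("key",[237.5,389.5],[294.7,308.1])]:
    print(n,tri([(t,a,False),(c,b,False)]))
E
```

```text
2.35 [522.3 320.6 332.3] [ 0.8  0.3  0.1  0.  -1.4  0.8] ([0.0, 0.0, 0.0], np.float64(-0.002))
clip_1 [(0.9, [116.9, 242.1], array([587.9, 368.8])), (0.59, [103.9, 302.4], array([605.6, 286.2]))]
clip_1_seat [(0.95, [67.8, 239.3], array([655.8, 371.1]))]
p1 [ 543.1 -266.1   97.7]
p2 [ 532.  -341.8  110.6]
p3 [ 532.7 -414.5  102.6]
hinge [ 669.1 -338.4   77.6]
press [ 608.3 -306.5  170.2]
slot [ 391.4 -235.2   67.9]
key [ 405.5 -348.8   47.1]
```

View wclip.

View pics/wclip.png

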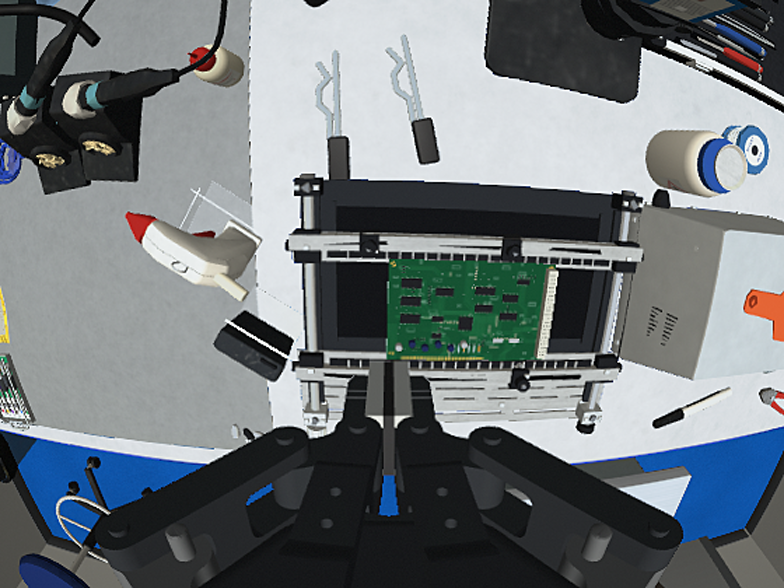

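The wrist view shows exactly two clips, with grips at (338,155) and (426,140), bows to the left (+y) and legs pointing away. There is no third clip. Next I close the guard, passing around the tall stand.

{"api": "apply_moves", "payload": {
  "rows": [
    {"hand": -1, "delta_pos": [-102, 260, -70], "yaw": 0},
    {"hand": -1, "delta_pos": [-102, 260, -70], "yaw": 0},
    {"hand": -1, "delta_pos": [-102, 260, -70], "yaw": 0},
    {"hand": -1, "delta_pos": [-102, 260, -70], "yaw": 0},
    {"hand": -1, "delta_pos": [-102, 260, -70], "yaw": 0},
    {"hand": -1, "delta_pos": [-102, 260, -70], "yaw": 0},
    {"hand": -1, "delta_pos": [-102, 260, -70], "yaw": 0},
    {"hand": -1, "delta_pos": [-72, 570, -60], "yaw": 0},
    {"hand": -1, "delta_pos": [-72, 570, -60], "yaw": 0},
    {"hand": -1, "delta_pos": [-72, 570, -60], "yaw": 0},
    {"hand": -1, "delta_pos": [-72, 570, -60], "yaw": 0},
    {"hand": -1, "delta_pos": [-72, 570, -60], "yaw": 0}
  ]
}}

```text
clock: 3.6
position: [437.1, -144.4, 395.0]
ee_rot: [1.0, 0.002, 0.001, -0.0]
contact_force: [0.6, 1.0, -0.3]
gripper_width: 0.1
grasp_force: 0.0
```

Run:
```python
from h import *
s=read_state();print(s["clock"],s["position"],np.round(s["joints"],2))
print(go((430,-300,370)))
```

```text
3.6 [ 437.07811513 -144.43779662  394.97873398] [ 0.04  0.02 -0.11 -0.   -1.43  1.54]
([-7.8, 155.5, 24.9], np.float64(0.004))
```

{"api": "apply_moves", "payload": {
  "rows": [
    {"hand": -1, "delta_pos": [-10, 180, 60], "yaw": 0},
    {"hand": -1, "delta_pos": [-10, 180, 60], "yaw": 0},
    {"hand": -1, "delta_pos": [-10, 180, 60], "yaw": 0},
    {"hand": -1, "delta_pos": [-10, 180, 60], "yaw": 0},
    {"hand": -1, "delta_pos": [-10, 180, 60], "yaw": 0},
    {"hand": -1, "delta_pos": [-10, 180, 60], "yaw": 0},
    {"hand": -1, "delta_pos": [-10, 180, 60], "yaw": 0},
    {"hand": -1, "delta_pos": [-10, 180, 60], "yaw": 0}
  ]
}}

```text
clock: 4.27
position: [428.3, -322.8, 334.9]
ee_rot: [1.0, 0.001, 0.0, 0.0]
contact_force: [0.5, -0.3, 0.4]
gripper_width: 0.2
grasp_force: 0.0
```

Run:
```python
from h import *
np.set_printoptions(precision=1,suppress=True)
s=read_state();print(s["clock"],s["position"])
w=imaging.get_image("wrist");save(w,"wrig.png",scale=1.4);c=imaging.get_image("scene");t=imaging.get_image("top")
for q,z in [("pin_1",100),("guard_hinge",78),("guard_press",170),("slot",70),("key",45),("key_block",45)]:
    print(q,[(round(d["score"],2),np.round(d["location"],1).tolist(),at(w,d["location"],z,True)[:2]) for d in nets.pinpoint("wrist",q)[:5]])
```

```text
4.2667 [ 428.3 -322.8  334.9]
pin_1 [(0.95, [81.6, 357.7], array([ 537.9, -409.4])), (0.86, [78.7, 294.2], array([ 538.1, -340.4])), (0.75, [77.4, 230.9], array([ 540.2, -273. ]))]
guard_hinge []
guard_press []
slot [(0.92, [201.7, 197.4], array([ 391.9, -222.5]))]
key [(0.6, [183.8, 298.8], array([ 408.6, -350.7])), (0.26, [83.8, 356.8], array([ 539.4, -421.8]))]
key_block [(0.57, [175.6, 295.3], array([ 419.4, -345.9]))]
```

View pics/wrig.png

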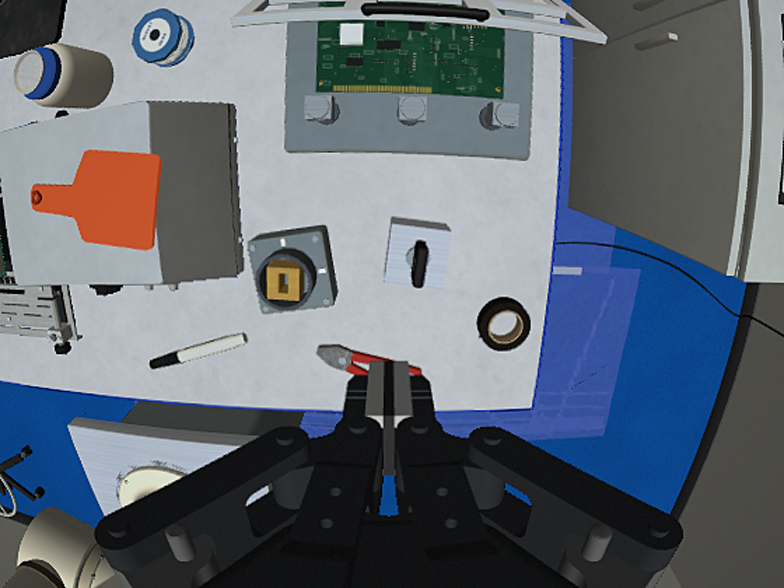

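The wrist view shows the rig with three studs at (320,108), (412,108) and (502,112), and the guard raised behind them. The slot at (283,283) runs along world x, and the key bow at (419,263) is also along x. Now I move above and behind the guard.

{"api": "apply_moves", "payload": {
  "rows": [
    {"hand": -1, "delta_pos": [200, -18, 45], "yaw": 0},
    {"hand": -1, "delta_pos": [200, -18, 45], "yaw": 0},
    {"hand": -1, "delta_pos": [200, -18, 45], "yaw": 0},
    {"hand": -1, "delta_pos": [200, -18, 45], "yaw": 0},
    {"hand": -1, "delta_pos": [200, -18, 45], "yaw": 0},
    {"hand": -1, "delta_pos": [200, -18, 45], "yaw": 0},
    {"hand": -1, "delta_pos": [200, -18, 80], "yaw": 0},
    {"hand": -1, "delta_pos": [200, -18, 110], "yaw": 0},
    {"hand": -1, "delta_pos": [200, -18, 130], "yaw": 0},
    {"hand": -1, "delta_pos": [200, -18, 130], "yaw": 0}
  ]
}}

```text
clock: 5.55
position: [625.3, -304.4, 198.2]
ee_rot: [1.0, 0.0, -0.005, -0.002]
contact_force: [-0.4, 0.0, -1.5]
gripper_width: 0.2
grasp_force: 0.0
```

Run:
```python
from h import *
np.set_printoptions(precision=1,suppress=True)
s=read_state();print(s["clock"],s["position"],s["contact_force"])
p=s["position"]
for th in np.arange(0.95,-0.01,-0.1):
    # contact on outer face 110 from hinge, tip corner/half width 11
    c=np.array([669-110*np.cos(th)+3*np.sin(th),78+110*np.sin(th)+3*np.cos(th)])
    x=c[0]+11*np.sin(th); z=c[1]+25
    print(round(th,2),x-p[0],p[2]-z)
```

```text
5.55 [ 625.3 -304.4  198.2] [-0.4  0.  -1.5]
0.95 -8.907944006310913 3.9470419327425077
0.85 -18.39084160771904 10.547002724878155
0.75 -27.25345416812877 17.992466518777064
0.65 -35.40722939242664 26.209040701353757
0.55 -42.770697453851426 35.11462797941425
0.45 -49.270285013572334 44.62024666867191
0.35 -54.84105034117033 54.6309197693235
0.25 -59.42733219094259 65.0466239448358
0.15 -62.98330595066932 75.76328892206122
0.05 -65.47344150599179 86.67383732700576
```

{"api": "apply_moves", "payload": {
  "rows": [
    {"hand": -1, "delta_pos": [-9, 0, 4], "yaw": 0},
    {"hand": -1, "delta_pos": [-18, 0, 11], "yaw": 0},
    {"hand": -1, "delta_pos": [-27, 0, 18], "yaw": 0},
    {"hand": -1, "delta_pos": [-35, 0, 26], "yaw": 0},
    {"hand": -1, "delta_pos": [-43, 0, 35], "yaw": 0},
    {"hand": -1, "delta_pos": [-49, 0, 45], "yaw": 0},
    {"hand": -1, "delta_pos": [-55, 0, 55], "yaw": 0},
    {"hand": -1, "delta_pos": [-59, 0, 65], "yaw": 0},
    {"hand": -1, "delta_pos": [-63, 0, 76], "yaw": 0},
    {"hand": -1, "delta_pos": [-65, 0, 87], "yaw": 0}
  ]
}}

```text
clock: 6.38
position: [563.4, -306.1, 118.8]
ee_rot: [1.0, 0.001, 0.001, 0.001]
contact_force: [0.7, 0.1, 2.1]
gripper_width: -0.0
grasp_force: 0.9
```

{"api": "apply_moves", "payload": {
  "rows": [
    {"hand": -1, "delta_pos": [-1, 0, 3], "yaw": 0},
    {"hand": -1, "delta_pos": [-1, 0, 6], "yaw": 0},
    {"hand": -1, "delta_pos": [-1, 0, 8], "yaw": 0},
    {"hand": -1, "delta_pos": [-1, 0, 8], "yaw": 0}
  ]
}}

```text
clock: 6.72
position: [561.9, -305.8, 109.4]
ee_rot: [1.0, 0.001, -0.0, 0.0]
contact_force: [-0.0, 0.5, -0.6]
gripper_width: -0.3
grasp_force: 0.0
```

{"api": "apply_moves", "payload": {
  "rows": [
    {"hand": -1, "delta_pos": [0, 0, 2], "yaw": 0},
    {"hand": -1, "delta_pos": [0, 0, 4], "yaw": 0},
    {"hand": -1, "delta_pos": [0, 0, 4], "yaw": 0},
    {"hand": -1, "delta_pos": [0, 0, 4], "yaw": 0}
  ]
}}

```text
clock: 7.05
position: [562.2, -305.9, 106.1]
ee_rot: [1.0, 0.001, 0.0, 0.0]
contact_force: [-0.6, -0.4, 3.3]
gripper_width: 0.1
grasp_force: 1.5
```

{"api": "apply_moves", "payload": {
  "rows": [
    {"hand": -1, "delta_pos": [0, 0, 3], "yaw": 0},
    {"hand": -1, "delta_pos": [0, 0, 4], "yaw": 0},
    {"hand": -1, "delta_pos": [0, 0, 4], "yaw": 0},
    {"hand": -1, "delta_pos": [0, 0, 4], "yaw": 0}
  ]
}}

```text
clock: 7.38
position: [562.3, -305.9, 106.0]
ee_rot: [1.0, 0.001, 0.001, 0.001]
contact_force: [-6.3, 3.8, 19.1]
gripper_width: -0.2
grasp_force: 9.4
```

{"api": "apply_moves", "payload": {
  "rows": [
    {"hand": -1, "delta_pos": [0, 0, -40], "yaw": 0},
    {"hand": -1, "delta_pos": [0, 0, -80], "yaw": 0},
    {"hand": -1, "delta_pos": [-30, 0, -120], "yaw": 0},
    {"hand": -1, "delta_pos": [-70, 15, -160], "yaw": 0},
    {"hand": -1, "delta_pos": [-110, 30, -180], "yaw": 0},
    {"hand": -1, "delta_pos": [-150, 35, -190], "yaw": 0},
    {"hand": -1, "delta_pos": [-150, 35, -190], "yaw": 0},
    {"hand": -1, "delta_pos": [-150, 35, -190], "yaw": 0},
    {"hand": -1, "delta_pos": [-150, 35, -190], "yaw": 0}
  ]
}}

```text
clock: 8.13
position: [411.1, -341.2, 292.8]
ee_rot: [1.0, -0.0, 0.002, 0.0]
contact_force: [0.8, -0.1, 0.2]
gripper_width: -0.0
grasp_force: 0.0
```

Run:
```python
from h import *
np.set_printoptions(precision=1,suppress=True)
s=read_state();print(s["clock"],s["position"],np.round(s["joints"],2))
w=imaging.get_image("wrist");save(w,"wrig2.png",scale=1.4)
for q,z in [("pin_1",100),("guard_hinge",78),("guard_press",81),("slot",70),("key",45)]:
    print(q,[(round(d["score"],2),np.round(d["location"],1).tolist(),at(w,d["location"],z,True)[:2]) for d in nets.pinpoint("wrist",q)[:4]])
c=imaging.get_image("scene")
print([(round(d["score"],2),np.round(d["location"],1).tolist(),at(c,d["location"],100)[:2]) for d in nets.pinpoint("scene","pin_1")[:4]])
print([(round(d["score"],2),at(c,d["location"],81)[:2]) for d in nets.pinpoint("scene","guard_press")[:4]])
```

```text
8.1333 [ 411.1 -341.2  292.8] [-0.4  0.2 -0.2 -0.  -1.2  2. ]
pin_1 [(0.92, [55.2, 276.4], array([ 540.7, -340.6])), (0.83, [60.1, 352.2], array([ 538.5, -412.5])), (0.6, [58.7, 204.4], array([ 539.7, -272.4])), (0.3, [178.5, 284.4], array([ 421.2, -348.3]))]
guard_hinge []
guard_press [(0.97, [51.9, 243.4], array([ 547.7, -307.8]))]
slot [(0.75, [199.4, 174.7], array([ 391.4, -225.4])), (0.67, [58.7, 274.6], array([ 541.7, -338.7])), (0.18, [16.1, 94.6], array([ 613.1, -132. ]))]
key [(0.97, [179.7, 283.0], array([ 407.3, -348. ]))]
[(0.93, [274.5, 369.7], array([ 530.2, -418.6])), (0.75, [243.5, 335.3], array([ 543.2, -272.5])), (0.75, [256.3, 351.2], array([ 541. , -338.5])), (0.19, [352.3, 304.1], array([ 266. , -537.4]))]
[(0.7, array([ 555.4, -309.3]))]
```

View pics/wrig2.png

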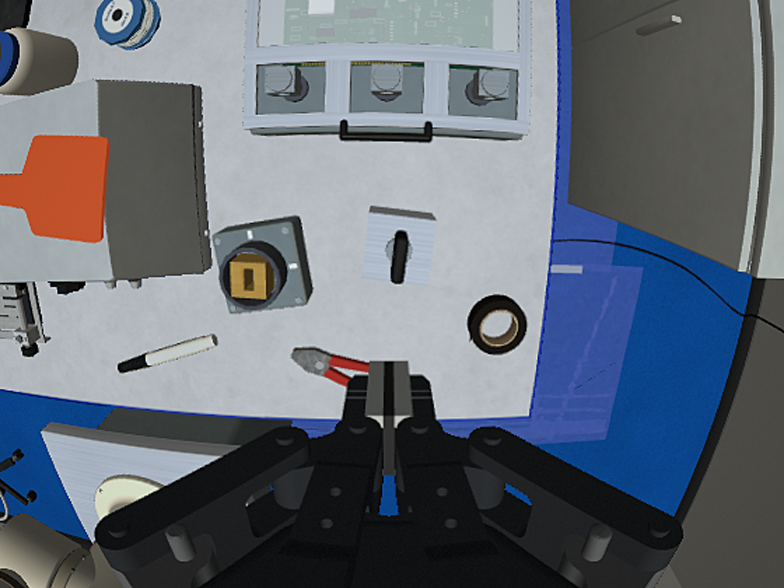

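The wrist view shows the guard flat, with the stud heads up through its openings at (280,82), (385,80) and (490,82). Its handle sticks out in front of the middle stud at (385,128), so I'll use the left and right studs. Next, the clips.

{"api": "apply_moves", "payload": {
  "rows": [
    {"hand": -1, "delta_pos": [20, -400, -107], "yaw": 0},
    {"hand": -1, "delta_pos": [20, -400, -107], "yaw": 0},
    {"hand": -1, "delta_pos": [20, -400, -107], "yaw": 0},
    {"hand": -1, "delta_pos": [20, -400, -107], "yaw": 0},
    {"hand": -1, "delta_pos": [20, -400, -107], "yaw": 0},
    {"hand": -1, "delta_pos": [20, -400, -107], "yaw": 0},
    {"hand": -1, "delta_pos": [20, -400, -107], "yaw": 0},
    {"hand": -1, "delta_pos": [20, -400, -107], "yaw": 0},
    {"hand": -1, "delta_pos": [20, -400, -107], "yaw": 0},
    {"hand": -1, "delta_pos": [20, -400, -107], "yaw": 0},
    {"hand": 0, "delta_pos": [80, -630, -60], "yaw": 0},
    {"hand": 0, "delta_pos": [80, -630, -60], "yaw": 0}
  ]
}}

```text
clock: 9.58
position: [452.0, 140.8, 384.1]
ee_rot: [1.0, 0.001, 0.002, -0.001]
contact_force: [0.7, -0.8, -0.8]
gripper_width: 23.0
grasp_force: 0.0
```

Run:
```python
from h import *
print(read_state()["position"],go((500,310,330)))
```

```text
[451.97472632 140.79337261 384.05166571] ([48.3, -168.9, 54.7], np.float64(0.003))
```

{"api": "apply_moves", "payload": {
  "rows": [
    {"hand": 0, "delta_pos": [50, -170, 60], "yaw": 0},
    {"hand": 0, "delta_pos": [50, -170, 60], "yaw": 0},
    {"hand": 0, "delta_pos": [50, -170, 60], "yaw": 0},
    {"hand": 0, "delta_pos": [88, -180, 140], "yaw": 0},
    {"hand": 0, "delta_pos": [88, -180, 140], "yaw": 0},
    {"hand": 0, "delta_pos": [88, -180, 140], "yaw": 0},
    {"hand": 0, "delta_pos": [88, -180, 140], "yaw": 0},
    {"hand": 0, "delta_pos": [88, -180, 140], "yaw": 0},
    {"hand": 0, "delta_pos": [88, -180, 140], "yaw": 0}
  ]
}}

```text
clock: 10.33
position: [539.9, 318.4, 242.5]
ee_rot: [1.0, 0.001, -0.0, 0.001]
contact_force: [-0.3, -0.1, 0.4]
gripper_width: 42.8
grasp_force: 0.0
```

```bash
cat > clips.py <<'E'
from h import *
np.set_printoptions(precision=1,suppress=True)
s=read_state();print(s["clock"],s["position"])
w=imaging.get_image("wrist")
for q,z in [("clip_1",0),("clip_1_seat",7)]:
    print(q,[(round(d["score"],2),np.round(d["location"],1).tolist(),at(w,d["location"],z,True)[:2]) for d in nets.pinpoint("wrist",q)[:4]])
# dark grip blobs at z~14 top
g=np.array(w["pixels"]).astype(int)
m=(g.max(2)<75).astype(np.uint8)
n,l,st,ce=cv2.connectedComponentsWithStats(cv2.morphologyEx(m,cv2.MORPH_OPEN,np.ones((3,3))))
for i in range(1,n):
    if 60<st[i,4]<4000:
        ys,xs=np.nonzero(l==i)
        P=np.array([at(w,(y,x),10,True)[:2] for y,x in zip(ys,xs)]);r=cv2.minAreaRect(P.astype(np.float32))
        if min(r[1])<35 and 35<max(r[1])<65: print("blob",ce[i][::-1],r)
E
python3 clips.py
python3 - <<'E'
from h import *
save(imaging.get_image("wrist"),"wc2.png",scale=1.4)
E
```

```text
10.3333 [539.9 318.4 242.5]
clip_1 [(0.89, [130.5, 231.7], array([593.1, 368.8])), (0.8, [115.4, 308.8], array([609.8, 283.7]))]
clip_1_seat [(0.85, [74.2, 228.6], array([655.5, 370.4]))]
blob [ 63.3 551.7] ((717.9820556640625, -58.34712219238281), (39.22038269042969, 9.73641586303711), 81.98280334472656)
blob [117.7 310.5] ((610.270263671875, 285.01727294921875), (42.96432113647461, 19.35439109802246), 10.134504318237305)
blob [141.3 545.1] ((603.9636840820312, -55.95151138305664), (48.814640045166016, 17.18402671813965), 4.940026760101318)
blob [299.2 454. ] ((367.00311279296875, 57.874000549316406), (41.12890625, 21.391298294067383), 89.35124206542969)
blob [334.5 495.8] ((279.6488952636719, -57.080448150634766), (23.419111251831055, 52.671226501464844), 14.095788955688477)
blob [359.   44.6] ((199.29513549804688, 763.9225463867188), (15.170343399047852, 49.80678939819336), 57.57207489013672)
```

View pics/wc2.png

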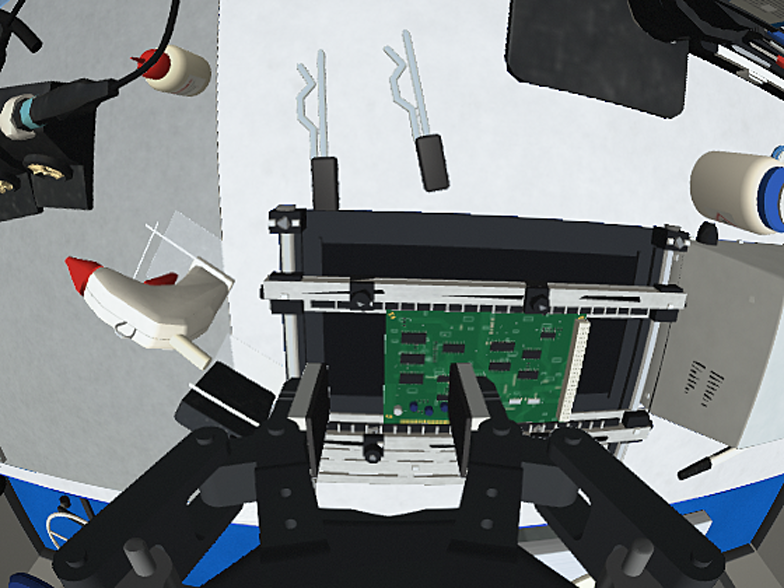

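The wrist view shows both clips again: B's grip at (433,163), tilted left by about 0.18 rad, and A's grip at (325,182), right next to the frame's corner post. I take B first.

{"api": "apply_moves", "payload": {
  "rows": [
    {"hand": 0, "delta_pos": [70, 33, 40], "yaw": -0.177},
    {"hand": 0, "delta_pos": [70, 33, 100], "yaw": -0.177},
    {"hand": 0, "delta_pos": [70, 33, 150], "yaw": -0.177},
    {"hand": 0, "delta_pos": [70, 33, 150], "yaw": -0.177},
    {"hand": 0, "delta_pos": [70, 33, 150], "yaw": -0.177},
    {"hand": 0, "delta_pos": [70, 33, 150], "yaw": -0.177},
    {"hand": 0, "delta_pos": [70, 33, 150], "yaw": -0.177}
  ]
}}

```text
clock: 11.12
position: [610.6, 285.8, 94.4]
ee_rot: [0.996, 0.089, 0.001, -0.0]
contact_force: [0.2, 1.1, 0.6]
gripper_width: 42.9
grasp_force: 0.0
```

```bash
python3 clips.py; python3 -c "
from h import *
print(go((610,285,28),0.177))
save(imaging.get_image('wrist'),'wb.png',scale=1.4)"
```

```text
11.1167 [610.6 285.8  94.4]
clip_1 [(0.95, [225.0, 279.2], array([609.9, 284.4])), (0.69, [225.9, 159.8], array([593.1, 370.4])), (0.37, [136.4, 276.7], array([670.2, 297. ]))]
clip_1_seat [(0.78, [141.8, 162.2], array([655.9, 371.1]))]
blob [88.3 39.9] ((679.180419921875, 486.6951599121094), (23.791269302368164, 62.47761154174805), 24.332029342651367)
blob [228.1 278. ] ((610.6057739257812, 285.4239807128906), (46.367103576660156, 20.216222763061523), 11.221455574035645)
blob [294.6   8.3] ((486.0425109863281, 542.7022705078125), (13.138313293457031, 58.54970169067383), 41.25975799560547)
blob [319.4 531.8] ((553.071533203125, 5.741504669189453), (45.65854263305664, 25.123964309692383), 72.94654846191406)
blob [332.3  48.4] ((455.6643981933594, 491.6939392089844), (4.400895118713379, 36.77515411376953), 55.7869987487793)
([-1.8, 1.9, 68.4], np.float64(0.002))
```

View pics/wb.png

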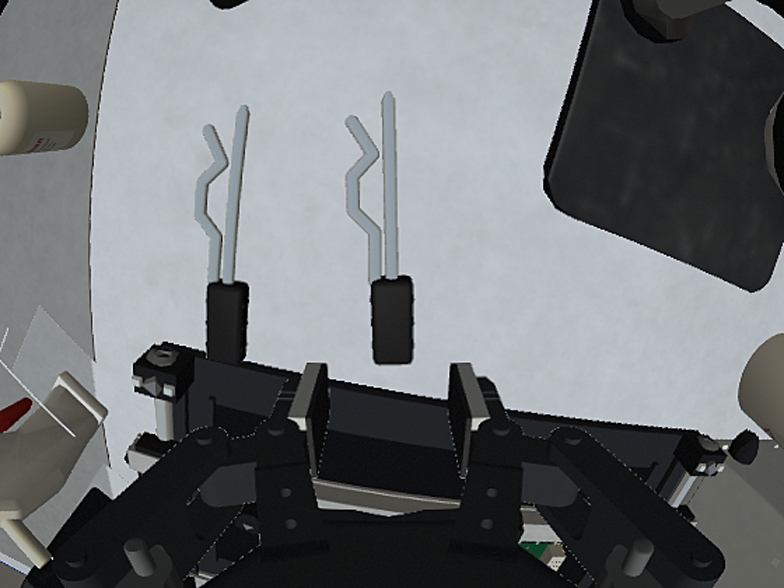

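The picture shows clip B upright in the view with its grip at (392,320), centred between the fingers. I descend and grip.

{"api": "apply_moves", "payload": {
  "rows": [
    {"hand": 0, "delta_pos": [-1, 1, 35], "yaw": 0},
    {"hand": 0, "delta_pos": [-1, 1, 60], "yaw": 0},
    {"hand": 0, "delta_pos": [-1, 1, 67], "yaw": 0},
    {"hand": 0, "delta_pos": [-1, 1, 67], "yaw": 0},
    {"hand": -1, "delta_pos": [-1, 1, 67], "yaw": 0},
    {"hand": -1, "delta_pos": [-1, 1, 67], "yaw": 0},
    {"hand": -1, "delta_pos": [-1, 1, 67], "yaw": 0},
    {"hand": -1, "delta_pos": [-1, 1, 67], "yaw": 0},
    {"hand": -1, "delta_pos": [-1, 1, 67], "yaw": 0},
    {"hand": -1, "delta_pos": [-1, 1, 67], "yaw": 0}
  ]
}}

```text
clock: 12.15
position: [610.2, 285.3, 27.9]
ee_rot: [0.996, 0.089, 0.002, -0.001]
contact_force: [-0.2, 1.1, 5.9]
gripper_width: 18.1
grasp_force: 62.2
```

{"api": "apply_moves", "payload": {
  "rows": [
    {"hand": -1, "delta_pos": [0, 0, -30], "yaw": 0},
    {"hand": -1, "delta_pos": [0, 0, -70], "yaw": 0},
    {"hand": -1, "delta_pos": [0, 0, -110], "yaw": 0},
    {"hand": -1, "delta_pos": [0, 0, -150], "yaw": 0.177},
    {"hand": -1, "delta_pos": [-30, -5, -180], "yaw": 0.177},
    {"hand": -1, "delta_pos": [-157, -28, -330], "yaw": 0.177},
    {"hand": -1, "delta_pos": [-157, -28, -330], "yaw": 0.177},
    {"hand": -1, "delta_pos": [-157, -28, -330], "yaw": 0.177},
    {"hand": -1, "delta_pos": [-157, -28, -330], "yaw": 0.177},
    {"hand": -1, "delta_pos": [-157, -28, -330], "yaw": 0.177},
    {"hand": -1, "delta_pos": [-157, -28, -330], "yaw": 0.177}
  ]
}}

```text
clock: 13.07
position: [448.1, 284.4, 363.2]
ee_rot: [1.0, 0.002, 0.005, -0.004]
contact_force: [0.8, -0.3, -0.3]
gripper_width: 18.0
grasp_force: 61.4
```

Run:
```python
from h import *
np.set_printoptions(precision=1,suppress=True)
s=read_state();print(s["position"],s["gripper_width"],s["grasp_force"],go((430,0,380)),go((400,-272,340)))
c=imaging.get_image("scene")
r=nets.pinpoint("scene","clip_1");print([(round(d["score"],2),d["location"],at(c,d["location"],0)[:2]) for d in r[:3]])
```

```text
[448.1 284.4 363.2] 18.0204869513693 61.38524293899536 ([-19.0, 284.2, -19.6], np.float64(0.004)) ([-50.5, 556.4, 17.7], np.float64(0.004))
[(0.61, [181.4, 237.8], array([594.6, 367.2])), (0.39, [104.1, 203.8], array([ 881.6, 1305. ]))]
```

{"api": "apply_moves", "payload": {
  "rows": [
    {"hand": -1, "delta_pos": [-20, 284, -15], "yaw": 0},
    {"hand": -1, "delta_pos": [-20, 284, -15], "yaw": 0},
    {"hand": -1, "delta_pos": [-20, 284, -15], "yaw": 0},
    {"hand": -1, "delta_pos": [-20, 284, -15], "yaw": 0},
    {"hand": -1, "delta_pos": [-20, 284, -15], "yaw": 0},
    {"hand": -1, "delta_pos": [-20, 284, -15], "yaw": 0},
    {"hand": -1, "delta_pos": [-20, 284, -15], "yaw": 0},
    {"hand": -1, "delta_pos": [-45, 556, 20], "yaw": 0},
    {"hand": -1, "delta_pos": [-45, 556, 20], "yaw": 0},
    {"hand": -1, "delta_pos": [-45, 556, 20], "yaw": 0},
    {"hand": -1, "delta_pos": [-45, 556, 20], "yaw": 0},
    {"hand": -1, "delta_pos": [-45, 556, 20], "yaw": 0}
  ]
}}

```text
clock: 14.17
position: [410.1, -208.0, 342.1]
ee_rot: [1.0, 0.0, -0.001, -0.001]
contact_force: [1.9, 0.3, -1.0]
gripper_width: 18.6
grasp_force: 61.4
```

Run:
```python
from h import *
print(go((405,-300,300)),go((405,-412,200)))
```

```text
([-5.0, 92.0, 42.0], np.float64(0.0)) ([-4.7, 204.1, 141.9], np.float64(0.0))
```

{"api": "apply_moves", "payload": {
  "rows": [
    {"hand": -1, "delta_pos": [-5, 203, 60], "yaw": 0},
    {"hand": -1, "delta_pos": [-5, 203, 60], "yaw": 0},
    {"hand": -1, "delta_pos": [-5, 203, 60], "yaw": 0},
    {"hand": -1, "delta_pos": [-5, 203, 60], "yaw": 0},
    {"hand": -1, "delta_pos": [-5, 203, 60], "yaw": 0},
    {"hand": -1, "delta_pos": [-5, 203, 190], "yaw": 0},
    {"hand": -1, "delta_pos": [-5, 203, 190], "yaw": 0},
    {"hand": -1, "delta_pos": [-5, 203, 190], "yaw": 0},
    {"hand": -1, "delta_pos": [-5, 203, 190], "yaw": 0},
    {"hand": -1, "delta_pos": [-5, 203, 190], "yaw": 0},
    {"hand": -1, "delta_pos": [-5, 203, 190], "yaw": 0}
  ]
}}

```text
clock: 15.08
position: [407.1, -409.7, 154.8]
ee_rot: [1.0, 0.001, -0.0, 0.001]
contact_force: [0.1, 0.4, -1.1]
gripper_width: 18.2
grasp_force: 61.4
```

```bash
cat > ins.py <<'E'
from h import *
import sys
np.set_printoptions(precision=1,suppress=True)
s=read_state();print(s["clock"],s["position"],s["gripper_width"])
w=imaging.get_image("wrist");save(w,sys.argv[1],scale=1.4)
for q,z in [("clip_1",s["position"][2]-28),("clip_1_seat",s["position"][2]-21),("pin_1",100)]:
    print(q,[(round(d["score"],2),np.round(d["location"],1).tolist(),at(w,d["location"],z,True)[:2]) for d in nets.pinpoint("wrist",q)[:4]])
E
python3 ins.py wi.png
```

```text
15.0833 [ 407.1 -409.7  154.8] 18.20407415332375
clip_1 []
clip_1_seat [(0.7, [18.1, 111.2], array([ 534. , -333.5]))]
pin_1 [(0.8, [36.9, 51.4], array([ 542.5, -270.3])), (0.79, [21.9, 148.9], array([ 538.7, -339.3])), (0.69, [13.4, 277.9], array([ 538.2, -409.8]))]
```

View pics/wi.png

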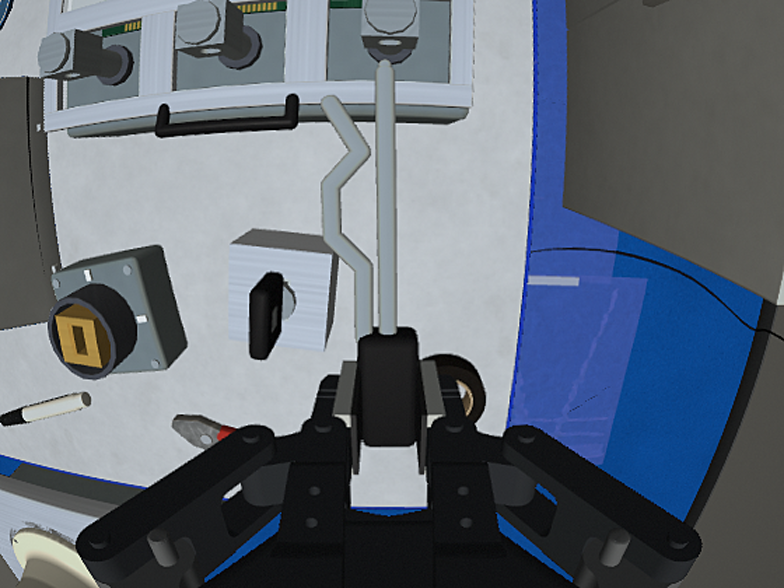

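The wrist view shows the held clip's leg running straight ahead from (388,330) to its tip at (385,65). The right stud's front hole shows at about (390,43), so it needs a small y correction, which I compute now.

Run:
```python
from h import *
np.set_printoptions(precision=1,suppress=True)
w=imaging.get_image("wrist");p=read_state()["position"]
for n,v,z in [("base",(330,388),p[2]-21),("tip",(65,385),p[2]-21),("hole3",(43,390),100),("hole2",(45,209),100),("hole1",(69,61),100)]:
    print(n,at(w,np.array(v)/1.4,z,True))
# grey-level crop for precision
save(w,"crop.png",(0,130,200,340),5) if 0 else None
g=np.array(w["pixels"])[0:70,255:305].mean(2)
cv2.imwrite("pics/cr.png",cv2.resize(np.array(w["pixels"])[0:75,245:315,::-1],None,fx=8,fy=8,interpolation=cv2.INTER_NEAREST))
```

```text
base [ 429.6 -409.3  135.4]
tip [ 514.4 -408.3  135.4]
hole3 [ 529.9 -410.   100. ]
hole2 [ 534.1 -338.5  100. ]
hole1 [ 537.3 -261.6  100. ]
```

View pics/cr.png

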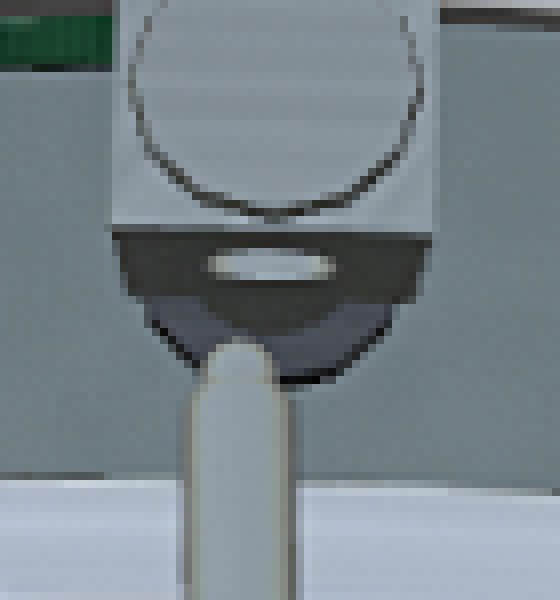

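The crop shows the leg tip at column 275 and the hole centre at column 279, and the stud face is nearly square to the view. I lower the clip to hole height with a slight turn, then check again.

{"api": "apply_moves", "payload": {
  "rows": [
    {"hand": -1, "delta_pos": [0, 0.5, 15], "yaw": 0.015},
    {"hand": -1, "delta_pos": [0, 0.5, 35], "yaw": 0.015},
    {"hand": -1, "delta_pos": [0, 0.5, 35], "yaw": 0.015},
    {"hand": -1, "delta_pos": [0, 0.5, 35], "yaw": 0.015},
    {"hand": -1, "delta_pos": [0, 0.5, 35], "yaw": 0.015},
    {"hand": -1, "delta_pos": [0, 0.5, 35], "yaw": 0.015}
  ]
}}

```text
clock: 15.83
position: [407.3, -409.8, 120.6]
ee_rot: [1.0, -0.007, 0.001, 0.001]
contact_force: [0.0, 0.3, -1.0]
gripper_width: 18.1
grasp_force: 61.3
```

```bash
cat > tip.py <<'E'
from h import *
import sys
np.set_printoptions(precision=2,suppress=True)
s=read_state();p=s["position"];print(s["clock"],p,s["ee_rot"])
w=imaging.get_image("wrist");px=np.array(w["pixels"])
cv2.imwrite("pics/"+sys.argv[1],cv2.resize(px[0:70,240:320,::-1],None,fx=8,fy=8,interpolation=cv2.INTER_NEAREST))
E
python3 tip.py t1.png
```

```text
15.8333 [ 407.3  -409.8   120.64] [ 1.   -0.01  0.    0.  ]
```

View pics/t1.png

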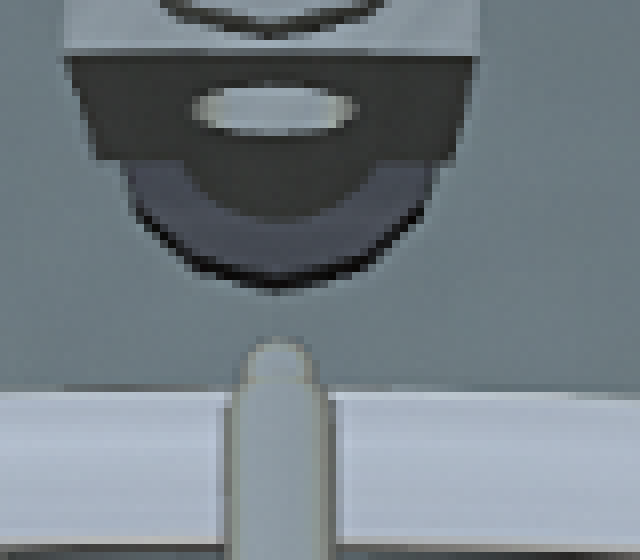

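Run:
```python
from h import *
w=imaging.get_image("wrist");p=read_state()["position"]
for n,v,z in [("tip",(44,275),p[2]-20.9),("leg",(70,275.1),p[2]-20.9),("hole",(13.75,274.25),100),("hole z from x530",(13.75,274.25),98)]:
    print(n,at(w,v,z,True))
```

```text
tip [ 514.7918256  -410.21249269   99.34484874]
leg [ 503.38711697 -410.10140173   99.34484874]
hole [ 528.33440449 -410.0787895   100.        ]
hole z from x530 [ 528.91476108 -410.07148022   98.        ]
```

The leg tip is at y -410.2 and the hole at y -410.1, so they are aligned. I insert in stages.

{"api": "apply_moves", "payload": {
  "rows": [
    {"hand": -1, "delta_pos": [8, 0, -0.5], "yaw": 0},
    {"hand": -1, "delta_pos": [14, 0, -0.5], "yaw": 0},
    {"hand": -1, "delta_pos": [20, 0, -0.5], "yaw": 0},
    {"hand": -1, "delta_pos": [25, 0, -0.5], "yaw": 0},
    {"hand": -1, "delta_pos": [30, 0, -0.5], "yaw": 0},
    {"hand": -1, "delta_pos": [30, 0, -0.5], "yaw": 0},
    {"hand": -1, "delta_pos": [30, 0, -0.5], "yaw": 0}
  ]
}}

```text
clock: 16.52
position: [437.2, -409.8, 119.5]
ee_rot: [1.0, -0.007, 0.0, 0.0]
contact_force: [-0.7, 0.2, 0.1]
gripper_width: 18.4
grasp_force: 61.5
```

{"api": "apply_moves", "payload": {
  "rows": [
    {"hand": -1, "delta_pos": [6, 0, -1], "yaw": 0},
    {"hand": -1, "delta_pos": [12, 0, -1], "yaw": 0},
    {"hand": -1, "delta_pos": [18, 0, -1], "yaw": 0},
    {"hand": -1, "delta_pos": [24, 0, -1], "yaw": 0},
    {"hand": -1, "delta_pos": [30, 0, -1], "yaw": 0},
    {"hand": -1, "delta_pos": [34, 0, -1], "yaw": 0},
    {"hand": -1, "delta_pos": [37, 0, -1], "yaw": 0},
    {"hand": -1, "delta_pos": [37, 0, -1], "yaw": 0}
  ]
}}

```text
clock: 17.18
position: [475.1, -410.6, 120.6]
ee_rot: [1.0, -0.007, 0.001, 0.001]
contact_force: [0.3, -0.8, -0.7]
gripper_width: 18.1
grasp_force: 61.4
```

```bash
python3 ins.py wi2.png
```

```text
17.1833 [ 475.1 -410.6  120.6] 18.11842306794347
clip_1 [(0.74, [273.4, 278.6], array([ 472.9, -411.3]))]
clip_1_seat []
pin_1 [(0.95, [158.9, 16.9], array([ 541.1, -268.6])), (0.71, [152.5, 120.4], array([ 538.8, -338.6])), (0.66, [149.7, 272.1], array([ 537. , -409.2]))]
```

View pics/wi2.png

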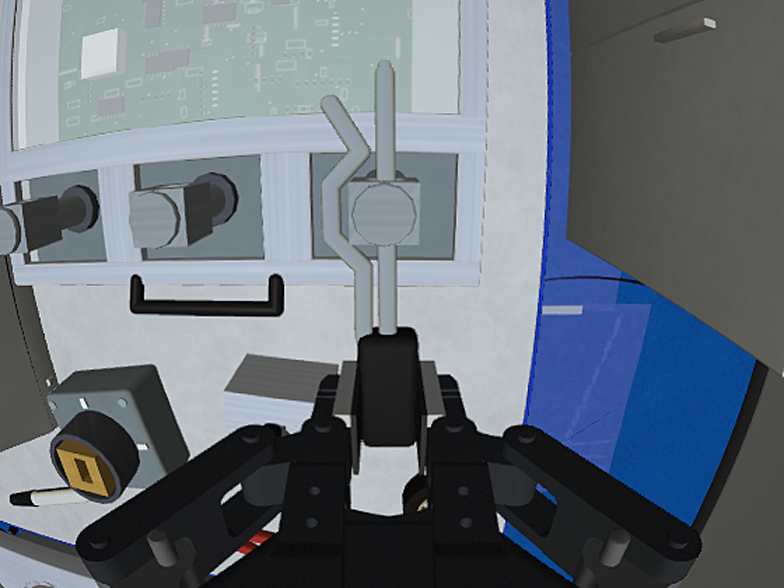

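The view shows the leg through the right stud. Its tip is beyond at (385,65), and the bow's flat part sits beside the head at (335,210). I check the seating depth.

Run:
```python
from h import *
w=imaging.get_image("wrist")
for n,v,z in [("headtop c",(212,384),115),("front edge top",(245,384),115),("back edge top",(178,384),115),("grip front",(328,388),107),("grip back",(446,388),107),("tip",(60,384),100),("bow front knee",(235,330),100),("bow rear knee",(185,330),100)]:
    print(n,at(w,np.array(v)/1.4,z,True))
```

```text
headtop c [ 536.90483581 -410.07462487  115.        ]
front edge top [ 527.64145347 -409.92684072  115.        ]
back edge top [ 546.24994862 -410.21958284  115.        ]
grip front [ 499.37120295 -410.64100932  107.        ]
grip back [ 453.15295594 -409.99122663  107.        ]
tip [ 581.51890485 -410.6003831   100.        ]
bow front knee [ 527.87674359 -392.98760873  100.        ]
bow rear knee [ 543.49299897 -393.60046231  100.        ]
```

Within about 1 mm of home. I release and lift.

{"api": "apply_moves", "payload": {
  "rows": [
    {"hand": -0.2, "delta_pos": [0, 0, 0], "yaw": 0},
    {"hand": -0.2, "delta_pos": [0, 0, 0], "yaw": 0},
    {"hand": -0.2, "delta_pos": [0, 0, 0], "yaw": 0},
    {"hand": -0.2, "delta_pos": [0, 0, -10], "yaw": 0},
    {"hand": -0.2, "delta_pos": [0, 0, -35], "yaw": 0},
    {"hand": -0.2, "delta_pos": [0, 0, -75], "yaw": 0},
    {"hand": -0.2, "delta_pos": [-20, 0, -115], "yaw": 0},
    {"hand": -0.2, "delta_pos": [-50, 0, -155], "yaw": 0},
    {"hand": -0.2, "delta_pos": [-50, 0, -155], "yaw": -0.015},
    {"hand": -0.2, "delta_pos": [-50, 0, -155], "yaw": -0.015}
  ]
}}

```text
clock: 18.27
position: [423.1, -410.5, 281.1]
ee_rot: [1.0, 0.0, 0.004, 0.003]
contact_force: [-0.7, 1.3, 0.0]
gripper_width: 34.1
grasp_force: 0.0
```

Run:
```python
from h import *
np.set_printoptions(precision=1,suppress=True)
s=read_state();print(s["clock"],s["position"])
w=imaging.get_image("wrist");save(w,"wr3.png",(0,210,100,460),2)
for q,z in [("clip_1",90),("clip_1_seat",99)]:
    print(q,[(round(d["score"],2),at(w,d["location"],z,True)[:2]) for d in nets.pinpoint("wrist",q)[:3]])
t=imaging.get_image("top")
print([(round(d["score"],2),at(t,d["location"],0)[:2]) for d in nets.pinpoint("top","clip_1")[:3]])
print(go((430,0,400)),go((450,330,380)))
```

```text
18.2667 [ 423.1 -410.5  281.1]
clip_1 [(0.65, array([ 474.8, -415. ])), (0.42, array([ 541.1, -334.8]))]
clip_1_seat [(0.29, array([ 533.3, -409.8]))]
[(0.65, array([601. , 368.8])), (0.44, array([ 491. , -434.4])), (0.28, array([ 414.5, -353.9]))]
([6.8, -409.3, -125.7], np.float64(0.001)) ([27.3, -739.2, -105.1], np.float64(0.001))
```

View pics/wr3.png

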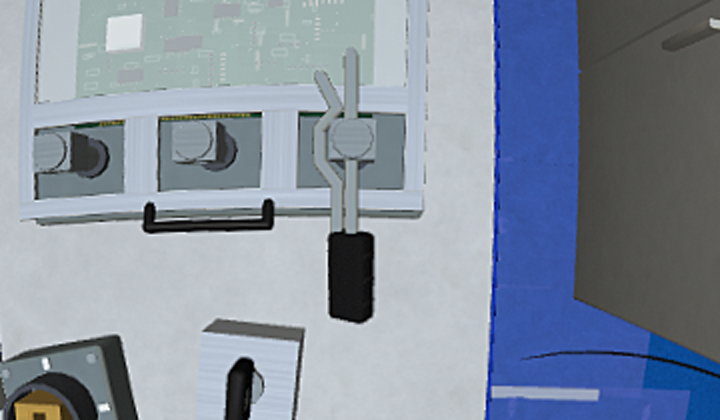

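Clip B sits home on the right stud, with its bow round the head at (350,140). Now clip A.

{"api": "apply_moves", "payload": {
  "rows": [
    {"hand": 0, "delta_pos": [7, -410, -125], "yaw": 0},
    {"hand": 0, "delta_pos": [7, -410, -125], "yaw": 0},
    {"hand": 0, "delta_pos": [7, -410, -125], "yaw": 0},
    {"hand": 0, "delta_pos": [7, -410, -125], "yaw": 0},
    {"hand": 0, "delta_pos": [7, -410, -125], "yaw": 0},
    {"hand": 0, "delta_pos": [7, -410, -125], "yaw": 0},
    {"hand": 0, "delta_pos": [7, -410, -125], "yaw": 0},
    {"hand": 0, "delta_pos": [7, -410, -125], "yaw": 0},
    {"hand": 0, "delta_pos": [7, -410, -125], "yaw": 0},
    {"hand": 0, "delta_pos": [7, -410, -125], "yaw": 0},
    {"hand": 0, "delta_pos": [30, -740, -105], "yaw": 0},
    {"hand": 0, "delta_pos": [30, -740, -105], "yaw": 0}
  ]
}}

```text
clock: 19.52
position: [435.2, 74.6, 392.9]
ee_rot: [1.0, 0.001, 0.0, -0.0]
contact_force: [1.1, 0.1, -1.2]
gripper_width: 42.9
grasp_force: 0.0
```

{"api": "apply_moves", "payload": {
  "rows": [
    {"hand": 0, "delta_pos": [0, -240, 0], "yaw": 0},
    {"hand": 0, "delta_pos": [0, -240, 0], "yaw": 0},
    {"hand": 0, "delta_pos": [0, -240, 0], "yaw": 0},
    {"hand": 0, "delta_pos": [0, -240, 0], "yaw": 0},
    {"hand": 0, "delta_pos": [0, -240, 0], "yaw": 0},
    {"hand": 0, "delta_pos": [0, -240, 0], "yaw": 0},
    {"hand": 0, "delta_pos": [0, -240, 0], "yaw": 0},
    {"hand": 0, "delta_pos": [0, -240, 0], "yaw": 0}
  ]
}}

```text
clock: 20.18
position: [434.7, 314.2, 390.2]
ee_rot: [1.0, 0.002, -0.002, 0.002]
contact_force: [0.4, -1.0, 1.0]
gripper_width: 42.4
grasp_force: 0.0
```

```bash
python3 clips.py; python3 -c "
from h import *
print(go((560,355,240)))"
```

```text
20.1833 [434.7 314.2 390.2]
clip_1 [(0.79, [56.2, 241.2], array([591.7, 368.4]))]
clip_1_seat [(0.59, [14.9, 239.7], array([657.6, 370.4]))]
blob [  5.3 504.2] ((738.6161499023438, -93.2850570678711), (59.1378288269043, 12.6769380569458), 83.3744888305664)
blob [198.1 364.9] ((371.913330078125, 162.56373596191406), (29.267948150634766, 51.04868698120117), 13.899956703186035)
blob [199.  477.5] ((369.2490234375, -55.484535217285156), (42.749351501464844, 13.660061836242676), 86.62289428710938)
blob [204.  530.6] ((360.2989196777344, -204.9342041015625), (28.230669021606445, 35.46027755737305), 1.1395937204360962)
blob [244.3 469.4] ((279.2699279785156, -57.73782730102539), (16.325382232666016, 47.86513137817383), 14.69950008392334)
([125.1, -43.5, 152.1], np.float64(0.001))
```

Run:
```python
from h import *
w=imaging.get_image("wrist");s=read_state()
T=R.from_quat(s["ee_rot"]).as_matrix();off=T.T@(np.array(w["xyz"])-s["position"]);Rc=T.T@rot(w)
def cam(p,a):
    M=(R.from_euler("z",a)*R.from_euler("x",np.pi)).as_matrix()
    d=dict(w);d["xyz"]=np.array(p)+M@off;d["rotation"]=M@Rc;return d
A,B,C=cam((522.3,320.6,332.3),0),cam((539.9,318.4,242.5),0),cam((610.6,285.8,94.4),.177)
for n,a,b,c in [("post",(182,306),(218,287),(353,163)),("clipA grip front",None,(160,324),(282,228)),("rpost",(199,631),(237,674),(447,705))]:
    obs=[(i,np.array(v)/1.4,True) for i,v in [(A,a),(B,b),(C,c)] if v]
    print(n,tri(obs))
for n,v,z in [("legbase",(282,228),7),("legtip",(108,244),7)]: print(n,at(C,np.array(v)/1.4,z,True))
for n,v,z in [("legbase",(157,323),7),("legtip",(52,321),7)]: print(n,at(B,np.array(v)/1.4,z,True))
```

```text
post [569.13527339 399.70088121  11.57965844]
clipA grip front [611.14207623 369.6456018   -2.87937753]
rpost [562.0779074   71.15345813  24.25560633]
legbase [614.9241465  366.75784565   7.        ]
legtip [698.77900982 368.37833764   7.        ]
legbase [613.62497842 368.71548574   7.        ]
legtip [696.76282439 369.77088502   7.        ]
```

{"api": "apply_moves", "payload": {
  "rows": [
    {"hand": 0, "delta_pos": [157, -54, 200], "yaw": -0.02},
    {"hand": 0, "delta_pos": [157, -54, 200], "yaw": -0.02},
    {"hand": 0, "delta_pos": [157, -54, 200], "yaw": -0.02},
    {"hand": 0, "delta_pos": [157, -54, 200], "yaw": -0.02},
    {"hand": 0, "delta_pos": [157, -54, 200], "yaw": -0.02},
    {"hand": 0, "delta_pos": [157, -54, 200], "yaw": -0.02},
    {"hand": 0, "delta_pos": [157, -54, 270], "yaw": -0.02},
    {"hand": 0, "delta_pos": [157, -54, 290], "yaw": -0.02},
    {"hand": 0, "delta_pos": [157, -54, 290], "yaw": -0.02},
    {"hand": 0, "delta_pos": [157, -54, 290], "yaw": -0.02},
    {"hand": 0, "delta_pos": [157, -54, 290], "yaw": -0.02}
  ]
}}

```text
clock: 21.3
position: [592.5, 365.2, 102.9]
ee_rot: [1.0, 0.01, -0.0, 0.001]
contact_force: [-0.5, 0.8, 0.9]
gripper_width: 43.1
grasp_force: 0.0
```

```bash
python3 clips.py
python3 - <<'E'
from h import *
w=imaging.get_image("wrist");g=np.array(w["pixels"]).astype(int)
print(go((592,368,28),0.02))
# leg rows: find grey wire vs bright bench
def gridv(z,X,y0=350,y1=395):
    ys=np.arange(y0,y1,0.5);v=[]
    for y in ys:
        r,c=proj(w,(X,y,z),True);v.append(g[int(round(r)),int(round(c))].sum()//3 if 0<=r<420 and 0<=c<560 else -1)
    return ys,np.array(v)
for X,z in [(576,12),(582,12),(592,12),(602,12),(608,12)]:
    ys,v=gridv(z,X);d=ys[(v<70)];print(X,d.min() if len(d) else None,d.max() if len(d) else None)
for X in (625,640,655,670,690):
    ys,v=gridv(7,X,355,400);d=ys[v<np.median(v)-18];print(X,d)
E
```

```text
21.3 [592.5 365.2 102.9]
clip_1 [(0.79, [219.9, 269.9], array([591.9, 370.4]))]
clip_1_seat [(0.71, [132.5, 270.1], array([655.3, 371.1]))]
blob [ 94.7 120. ] ((681.1214599609375, 478.5929870605469), (20.745813369750977, 44.165489196777344), 29.048269271850586)
blob [324.1 100.2] ((486.14483642578125, 527.9735107421875), (14.887574195861816, 57.92103958129883), 39.687259674072266)
blob [324.   17.8] ((461.77886962890625, 653.771484375), (51.4270133972168, 16.262205123901367), 84.39713287353516)
blob [322.7 532.3] ((478.30950927734375, 83.72308349609375), (52.647708892822266, 5.5121989250183105), 87.14645385742188)
blob [328.4 553. ] ((460.2415771484375, 34.82306671142578), (36.28204345703125, 13.61188793182373), 87.15279388427734)
blob [408.3 537.8] ((280.60052490234375, -57.20024490356445), (33.16248321533203, 63.84383010864258), 8.737418174743652)
blob [416.6 554.8] ((216.2677459716797, -151.6934814453125), (61.69261169433594, 16.23052978515625), 65.34523010253906)
([-1.4, -0.8, 78.2], np.float64(0.001))
576 359.0 394.5
582 358.5 378.0
592 359.0 378.0
602 359.5 378.0
608 359.5 379.
[... 176 characters left out ...]
[366.5 367.  367.5 368.  368.5 369.  369.5 370.  370.5 371.  371.5 372.
 372.5 376.  376.5 377.  377.5 378.  378.5 379.  379.5 380.  380.5 381.
 381.5 382.  382.5 383.  383.5 384.  384.5 385. ]
655 [366.5 367.  367.5 368.  368.5 369.  369.5 370.  370.5 371.  371.5 372.
 372.5 373.  384.  384.5 385.  385.5 386.  386.5 387.  387.5 388.  388.5
 389.  389.5 390.  390.5]
670 [367.  367.5 368.  368.5 369.  369.5 370.  370.5 371.  371.5 372.  372.5
 373.  377.  377.5 378.  378.5 379.  379.5 380.  380.5 381.  381.5 382.
 382.5 383.  383.5 384.  384.5 385. ]
690 [368.  368.5 369.  369.5 370.  370.5 371.  371.5 372.  372.5 373.  373.5
 374.  385.  385.5 386.  386.5 387.  387.5 388.  388.5 389.  389.5]
```

{"api": "apply_moves", "payload": {
  "rows": [
    {"hand": 0, "delta_pos": [-1, -1, 35], "yaw": 0},
    {"hand": 0, "delta_pos": [-1, -1, 60], "yaw": 0},
    {"hand": 0, "delta_pos": [-1, -1, 70], "yaw": 0},
    {"hand": 0, "delta_pos": [-1, -1, 70], "yaw": 0},
    {"hand": 0, "delta_pos": [-1, -1, 70], "yaw": 0}
  ]
}}

```text
clock: 21.92
position: [591.6, 367.7, 34.3]
ee_rot: [1.0, 0.011, 0.001, -0.0]
contact_force: [0.3, -0.1, 0.2]
gripper_width: 42.5
grasp_force: 0.0
```

{"api": "apply_moves", "payload": {
  "rows": [
    {"hand": 0, "delta_pos": [0, 0, 6], "yaw": 0},
    {"hand": 0, "delta_pos": [0, -0.5, 6], "yaw": 0},
    {"hand": -1, "delta_pos": [0, -0.5, 6], "yaw": 0},
    {"hand": -1, "delta_pos": [0, -0.5, 6], "yaw": 0},
    {"hand": -1, "delta_pos": [0, -0.5, 6], "yaw": 0},
    {"hand": -1, "delta_pos": [0, -0.5, 6], "yaw": 0},
    {"hand": -1, "delta_pos": [0, -0.5, 6], "yaw": 0},
    {"hand": -1, "delta_pos": [0, -0.5, 6], "yaw": 0}
  ]
}}

```text
clock: 22.58
position: [591.4, 368.2, 28.2]
ee_rot: [1.0, 0.011, 0.001, -0.001]
contact_force: [-1.2, 0.1, 6.2]
gripper_width: 18.2
grasp_force: 62.5
```

{"api": "apply_moves", "payload": {
  "rows": [
    {"hand": -1, "delta_pos": [0, 0, -30], "yaw": 0},
    {"hand": -1, "delta_pos": [0, 0, -70], "yaw": 0},
    {"hand": -1, "delta_pos": [0, 0, -110], "yaw": 0},
    {"hand": -1, "delta_pos": [0, 0, -150], "yaw": 0.022},
    {"hand": -1, "delta_pos": [-30, 0, -180], "yaw": 0.022},
    {"hand": -1, "delta_pos": [-150, 80, -340], "yaw": 0.022},
    {"hand": -1, "delta_pos": [-150, 80, -340], "yaw": 0.022},
    {"hand": -1, "delta_pos": [-150, 80, -340], "yaw": 0.022},
    {"hand": -1, "delta_pos": [-150, 80, -340], "yaw": 0.022},
    {"hand": -1, "delta_pos": [-150, 80, -340], "yaw": 0.022},
    {"hand": -1, "delta_pos": [-150, 80, -340], "yaw": 0.022},
    {"hand": -1, "delta_pos": [-150, 80, -340], "yaw": 0.022}
  ]
}}

```text
clock: 23.58
position: [441.9, 284.1, 370.4]
ee_rot: [1.0, -0.0, 0.002, -0.003]
contact_force: [1.2, -0.4, -0.6]
gripper_width: 18.1
grasp_force: 61.8
```

{"api": "apply_moves", "payload": {
  "rows": [
    {"hand": -1, "delta_pos": [-15, 290, -15], "yaw": 0},
    {"hand": -1, "delta_pos": [-15, 290, -15], "yaw": 0},
    {"hand": -1, "delta_pos": [-15, 290, -15], "yaw": 0},
    {"hand": -1, "delta_pos": [-15, 290, -15], "yaw": 0},
    {"hand": -1, "delta_pos": [-15, 290, -15], "yaw": 0},
    {"hand": -1, "delta_pos": [-15, 290, -15], "yaw": 0},
    {"hand": -1, "delta_pos": [-15, 290, -15], "yaw": 0},
    {"hand": -1, "delta_pos": [-38, 560, 20], "yaw": 0},
    {"hand": -1, "delta_pos": [-38, 560, 20], "yaw": 0},
    {"hand": -1, "delta_pos": [-38, 560, 20], "yaw": 0},
    {"hand": -1, "delta_pos": [-38, 560, 20], "yaw": 0},
    {"hand": -1, "delta_pos": [-38, 560, 20], "yaw": 0}
  ]
}}

```text
clock: 24.58
position: [409.2, -213.2, 352.7]
ee_rot: [1.0, -0.001, -0.002, -0.001]
contact_force: [1.8, 0.0, -1.2]
gripper_width: 17.9
grasp_force: 61.8
```

Run:
```python
from h import *
print(read_state()["position"],go((405,-270,155),-0.01))
```

```text
[ 409.21639406 -213.2159522   352.65634566] ([-3.4, 57.1, 197.6], np.float64(0.009))
```

{"api": "apply_moves", "payload": {
  "rows": [
    {"hand": -1, "delta_pos": [-3, 57, 20], "yaw": 0.01},
    {"hand": -1, "delta_pos": [-3, 57, 60], "yaw": 0.01},
    {"hand": -1, "delta_pos": [-3, 57, 100], "yaw": 0.01},
    {"hand": -1, "delta_pos": [-3, 57, 140], "yaw": 0.01},
    {"hand": -1, "delta_pos": [-3, 57, 180], "yaw": 0.01},
    {"hand": -1, "delta_pos": [-3, 57, 198], "yaw": 0.01},
    {"hand": -1, "delta_pos": [-3, 57, 198], "yaw": 0.01},
    {"hand": -1, "delta_pos": [-3, 57, 228], "yaw": 0.01},
    {"hand": -1, "delta_pos": [-3, 57, 228], "yaw": 0.01},
    {"hand": -1, "delta_pos": [-3, 57, 228], "yaw": 0.01},
    {"hand": -1, "delta_pos": [-3, 57, 228], "yaw": 0.01}
  ]
}}

```text
clock: 25.5
position: [407.7, -268.7, 128.5]
ee_rot: [1.0, -0.005, 0.001, 0.0]
contact_force: [-0.1, -0.2, -1.2]
gripper_width: 18.1
grasp_force: 61.7
```

```bash
python3 tip.py t2.png
python3 - <<'E'
from h import *
s=read_state();print(s["position"]);w=imaging.get_image("wrist")
print([(round(d["score"],2),np.round(d["location"],1),at(w,d["location"],100,True)[:2]) for d in nets.pinpoint("wrist","pin_1")[:4]])
E
```

```text
25.5 [ 407.69 -268.71  128.52] [ 1.   -0.01  0.    0.  ]
[ 407.86826742 -268.70814491  128.90365175]
[(0.97, array([ 10.1, 423.3]), array([ 539.31158849, -339.57758099])), (0.68, array([ 38.3, 529.9]), array([ 538.49128897, -410.03549995]))]
```

View pics/t2.png

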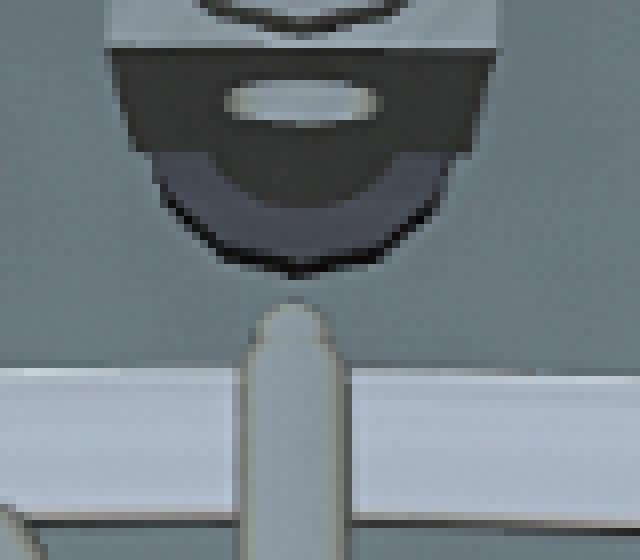

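The crop shows the leg tip at x=294 and the hole at x=304, which is about 1 mm off.

Run:
```python
from h import *
w=imaging.get_image("wrist");p=read_state()["position"]
for n,v,z in [("tip",(38,276.75),p[2]-21.2),("leg",(69,276.75),p[2]-21.2),("hole",(12.75,278.0),100)]:
    print(n,at(w,v,z,True))
```

```text
tip [ 518.04395765 -269.49537135  107.53392884]
leg [ 504.35914136 -269.35284791  107.53392884]
hole [ 531.80740843 -270.18851741  100.        ]
```

{"api": "apply_moves", "payload": {
  "rows": [
    {"hand": -1, "delta_pos": [0, 0.6, 4], "yaw": 0},
    {"hand": -1, "delta_pos": [0, 0.6, 7.5], "yaw": 0},
    {"hand": -1, "delta_pos": [0, 0.6, 7.5], "yaw": 0},
    {"hand": -1, "delta_pos": [0, 0.6, 7.5], "yaw": 0}
  ]
}}

```text
clock: 26.03
position: [406.4, -268.8, 119.5]
ee_rot: [1.0, -0.005, -0.0, -0.0]
contact_force: [-0.5, -0.8, -1.1]
gripper_width: 18.3
grasp_force: 61.7
```

Run:
```python
from h import *
P=[]
for i in range(4):
    w=imaging.get_image("wrist");P.append(read_state()["position"])
print(np.round(P,2))
g=np.array(w["pixels"]).astype(int).sum(2)//3
for r in (8,10,12,14,16): print(r,g[r,250:306].tolist())
for r in (34,38,42,50,60): print(r,g[r,260:296].tolist())
```

```text
[[ 406.57 -268.9   119.67]
 [ 406.64 -268.89  119.74]
 [ 406.69 -268.92  119.79]
 [ 406.74 -268.92  119.82]]
8 [115, 117, 120, 106, 61, 49, 52, 53, 54, 52, 50, 52, 51, 51, 51, 50, 48, 49, 49, 47, 44, 42, 39, 36, 49, 50, 51, 51, 49, 50, 40, 38, 40, 43, 45, 48, 50, 51, 53, 50, 50, 48, 49, 52, 51, 53, 50, 51, 48, 42, 93, 117, 114, 113, 113, 114]
10 [115, 115, 118, 124, 71, 45, 49, 52, 52, 52, 51, 50, 50, 51, 51, 50, 48, 49, 49, 51, 52, 51, 52, 52, 50, 52, 53, 51, 51, 50, 51, 52, 53, 54, 52, 51, 51, 52, 53, 50, 50, 50, 50, 51, 51, 52, 49, 48, 44, 67, 110, 117, 115, 114, 113, 113]
12 [115, 116, 117, 118, 121, 126, 123, 68, 71, 78, 77, 71, 70, 72, 68, 52, 48, 51, 51, 53, 51, 53, 52, 54, 53, 53, 54, 54, 52, 52, 52, 52, 52, 53, 51, 50, 51, 50, 48, 50, 70, 68, 68, 69, 65, 63, 55, 41, 82, 103, 117, 115, 114, 114, 114, 115]
14 [116, 116, 116, 115, 117, 116, 121, 101, 54, 72, 72, 73, 72, 74, 75, 64, 46, 50, 50, 53, 52, 52, 53, 53, 55, 53, 55, 52, 51, 52, 52, 53, 53, 52, 52, 50, 49, 46, 50, 75, 73, 74, 72, 73, 73, 75, 29, 129, 120, 116, 115, 114, 115, 115, 113, 113]
16 [116, 116, 116, 116, 115, 1
[... 421 characters left out ...]
, 114, 115, 115, 115, 115, 115, 115, 115, 114, 114, 120, 146, 148, 144, 119, 100, 112, 114, 115, 116, 114, 116, 115, 117, 115, 115, 115, 116, 115, 115, 116, 115]
42 [179, 179, 180, 179, 180, 179, 179, 180, 180, 182, 186, 141, 123, 141, 148, 149, 147, 146, 144, 137, 106, 143, 182, 183, 181, 181, 180, 182, 181, 181, 182, 180, 181, 182, 182, 181]
50 [183, 184, 184, 184, 184, 185, 183, 185, 190, 148, 114, 144, 152, 152, 151, 150, 149, 148, 148, 147, 145, 139, 116, 84, 184, 187, 185, 183, 184, 184, 184, 183, 184, 183, 184, 184]
60 [83, 82, 85, 84, 84, 84, 87, 86, 86, 90, 122, 146, 153, 152, 151, 151, 150, 149, 148, 147, 146, 141, 120, 77, 99, 108, 109, 110, 113, 115, 117, 121, 124, 126, 130, 132]
```

Aligned to within about 0.3 mm in y. I raise it 1.5 mm and insert.

{"api": "apply_moves", "payload": {
  "rows": [
    {"hand": -1, "delta_pos": [6, 0.2, -1.5], "yaw": 0},
    {"hand": -1, "delta_pos": [12, 0.2, -1.5], "yaw": 0},
    {"hand": -1, "delta_pos": [18, 0.2, -1.5], "yaw": 0},
    {"hand": -1, "delta_pos": [24, 0.2, -1.5], "yaw": 0},
    {"hand": -1, "delta_pos": [30, 0.2, -1.5], "yaw": 0},
    {"hand": -1, "delta_pos": [30, 0.2, -1.5], "yaw": 0},
    {"hand": -1, "delta_pos": [30, 0.2, -1.5], "yaw": 0}
  ]
}}

```text
clock: 26.82
position: [437.0, -269.3, 121.0]
ee_rot: [1.0, -0.005, -0.0, -0.0]
contact_force: [0.6, -0.6, -1.7]
gripper_width: 18.1
grasp_force: 61.7
```

{"api": "apply_moves", "payload": {
  "rows": [
    {"hand": -1, "delta_pos": [6, 0, 0], "yaw": 0},
    {"hand": -1, "delta_pos": [12, 0, 0], "yaw": 0},
    {"hand": -1, "delta_pos": [18, 0, 0], "yaw": 0},
    {"hand": -1, "delta_pos": [24, 0, 0], "yaw": 0},
    {"hand": -1, "delta_pos": [30, 0, 0], "yaw": 0},
    {"hand": -1, "delta_pos": [35, 0, 0], "yaw": 0},
    {"hand": -1, "delta_pos": [38.5, 0, 0], "yaw": 0},
    {"hand": -1, "delta_pos": [38.5, 0, 0], "yaw": 0},
    {"hand": -1, "delta_pos": [38.5, 0, 0], "yaw": 0}
  ]
}}

```text
clock: 27.57
position: [475.9, -270.1, 121.5]
ee_rot: [1.0, -0.005, 0.001, 0.0]
contact_force: [-0.5, 0.1, -0.6]
gripper_width: 18.3
grasp_force: 61.8
```

```bash
python3 ins.py wi3.png
```

```text
27.5667 [ 475.9 -270.1  121.5] 18.26671252818088
clip_1 [(0.85, [251.1, 498.8], array([ 480.7, -402.7])), (0.56, [270.5, 275.8], array([ 475.5, -269.3]))]
clip_1_seat [(0.35, [270.7, 278.0], array([ 479.3, -270.5]))]
pin_1 [(0.74, [142.3, 278.3], array([ 540.9, -271.2])), (0.73, [157.7, 531.3], array([ 538.7, -409.1])), (0.58, [148.7, 423.3], array([ 539.3, -338.1]))]
```

View pics/wi3.png

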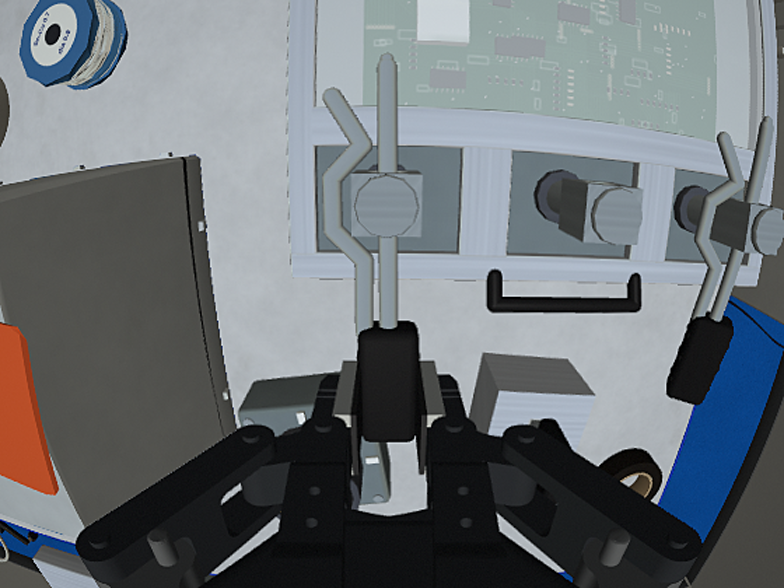

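The view shows the second clip through the left stud: tip at (387,60), bow flat at (333,210) beside the head at (387,205). The right clip is still home at (740,230). Now the depth check.

Run:
```python
from h import *
w=imaging.get_image("wrist")
for n,v,z in [("headtop c",(205,387),115),("front edge top",(237,387),115),("back edge top",(171,387),115),("grip front",(322,388),107),("grip back",(441,388),107),("tip",(54,387),100),("bow front knee",(230,330),100),("bow rear knee",(180,330),100)]:
    print(n,at(w,np.array(v)/1.4,z,True))
```

```text
headtop c [ 540.1849407  -270.32446003  115.        ]
front edge top [ 531.19332926 -270.22059167  115.        ]
back edge top [ 549.56415598 -270.43166977  115.        ]
grip front [ 502.52218453 -270.17844148  107.        ]
grip back [ 456.25702561 -269.66220398  107.        ]
tip [ 585.03032088 -270.79110928  100.        ]
bow front knee [ 530.71556523 -252.37740434  100.        ]
bow rear knee [ 546.38089413 -252.93272575  100.        ]
```

{"api": "apply_moves", "payload": {
  "rows": [
    {"hand": -0.2, "delta_pos": [0, 0, 0], "yaw": 0},
    {"hand": -0.2, "delta_pos": [0, 0, 0], "yaw": 0},
    {"hand": -0.2, "delta_pos": [0, 0, 0], "yaw": 0},
    {"hand": -0.2, "delta_pos": [0, 0, -10], "yaw": 0},
    {"hand": -0.2, "delta_pos": [0, 0, -35], "yaw": 0},
    {"hand": -0.2, "delta_pos": [0, 0, -75], "yaw": 0},
    {"hand": -0.2, "delta_pos": [-20, 10, -100], "yaw": 0},
    {"hand": -0.2, "delta_pos": [-60, 40, -110], "yaw": -0.01},
    {"hand": -0.2, "delta_pos": [-80, 78, -110], "yaw": -0.01},
    {"hand": -0.2, "delta_pos": [-80, 78, -110], "yaw": -0.01},
    {"hand": -0.2, "delta_pos": [-80, 78, -110], "yaw": -0.01}
  ]
}}

```text
clock: 28.73
position: [392.9, -348.8, 232.6]
ee_rot: [1.0, -0.002, 0.001, 0.001]
contact_force: [-0.6, 0.3, 0.2]
gripper_width: 34.1
grasp_force: 0.0
```

Run:
```python
from h import *
np.set_printoptions(precision=1,suppress=True)
w=imaging.get_image("wrist");s=read_state();print(s["clock"],s["position"])
for q,z in [("clip_1",93),("clip_1_seat",99),("pin_1",100),("slot",70),("key",45),("key_block",0)]:
    print(q,[(round(d["score"],2),np.round(d["location"],1),at(w,d["location"],z,True)[:2]) for d in nets.pinpoint("wrist",q)[:3]])
T=R.from_quat(s["ee_rot"]).as_matrix();off=T.T@(np.array(w["xyz"])-s["position"]);Rc=T.T@rot(w)
def cam(p,a=0):
    M=(R.from_euler("z",a)*R.from_euler("x",np.pi)).as_matrix()
    d=dict(w);d["xyz"]=np.array(p)+M@off;d["rotation"]=M@Rc;return d
A,B=cam((428.3,-322.8,334.9)),cam((411.1,-341.2,292.8))
for n,a,b in [("top back",(102,148),(82,95)),("bottom back",(103,235),(82,200)),("top front",(263,157),(274,103))]:
    print(n,tri([(A,np.array(a)/1.4,True),(B,np.array(b)/1.4,True)]))
# key bow: dark blob near; slot: dark hole in brass
g=np.array(w["pixels"]).astype(int)
for z,X,Y in [(85,407,-349)]:
    m=np.zeros((101,81),np.uint8)
    for i,x in enumerate(np.arange(357,458)):
        for j,y in enumerate(np.arange(-389,-308)):
            r,c=np.round(proj(w,(x,y,z),True)).astype(int)
            if 0<=r<420 and 0<=c<560 and g[r,c].max()<55: m[i,j]=255
    n,l,st,ce=cv2.connectedComponentsWithStats(m)
    for k in range(1,n):
        if st[k,4]>80:
            ys,xs=np.nonzero(l==k);print("key",cv2.minAreaRect(np.c_[ys+357,xs-389].astype(np.float32)),st[k])
```

```text
28.7833 [ 393.7 -347.8  232.1]
clip_1 [(0.88, array([101.3, 186.9]), array([ 479.6, -277.2])), (0.65, array([108.9, 352.9]), array([ 472.2, -409.3]))]
clip_1_seat [(0.97, array([ 32.4, 174.6]), array([ 536.4, -269.4]))]
pin_1 [(0.88, array([ 28. , 177.6]), array([ 539.6, -272.1])), (0.69, array([ 26.7, 353.9]), array([ 538.2, -408.3])), (0.65, array([ 21.7, 263.5]), array([ 540. , -339.1]))]
slot [(0.88, array([198.8, 146.9]), array([ 392.1, -224.9]))]
key [(0.57, array([174.1, 279. ]), array([ 408.2, -350.7]))]
key_block [(0.81, array([166.6, 277.5]), array([ 407. , -349.3]))]
top back [ 552.1 -146.1  140. ]
bottom back [ 556.7 -180.4   31.1]
top front [ 431.6 -163.7  173.7]
key ((411.8861389160156, -349.63861083984375), (9.850868225097656, 38.706947326660156), 84.2894058227539) [ 34  36  12  39 364]
```

{"api": "apply_moves", "payload": {
  "rows": [
    {"hand": 0, "delta_pos": [12, 1, 40], "yaw": 0},
    {"hand": 0, "delta_pos": [12, 1, 78], "yaw": 0},
    {"hand": 0, "delta_pos": [12, 1, 78], "yaw": 0},
    {"hand": 0, "delta_pos": [12, 1, 78], "yaw": 0},
    {"hand": 0, "delta_pos": [12, 1, 78], "yaw": 0}
  ]
}}

```text
clock: 29.5
position: [407.5, -348.4, 154.9]
ee_rot: [1.0, 0.0, 0.001, 0.001]
contact_force: [0.3, -0.5, 1.0]
gripper_width: 42.8
grasp_force: 0.0
```

```bash
cat > rect.py <<'E'
from h import *
np.set_printoptions(precision=2,suppress=True)
def rectify(w,z,x0,y0,half=45,step=0.25):
    "top-down picture of plane z: rows = x, cols = y"
    n=int(2*half/step);xs=x0-half+step*np.arange(n);ys=y0-half+step*np.arange(n)
    X,Y=np.meshgrid(xs,ys,indexing="ij")
    P=np.stack([X,Y,np.full_like(X,z)],-1)-np.array(w["xyz"]);C=P@rot(w)
    r=np.hypot(C[...,0],C[...,1]);k=np.arctan2(r,C[...,2])/np.maximum(r,1e-9)
    return cv2.remap(np.array(w["pixels"]),(w["cx"]+w["fx"]*C[...,0]*k).astype(np.float32),(w["cy"]+w["fy"]*C[...,1]*k).astype(np.float32),cv2.INTER_LINEAR)
def blobs(m,x0,y0,half=45,step=0.25,amin=20):
    n,l,st,ce=cv2.connectedComponentsWithStats(m.astype(np.uint8))
    out=[]
    for k in range(1,n):
        if st[k,4]*step**2>amin:
            a,b=np.nonzero(l==k);c,s,ang=cv2.minAreaRect(np.c_[a*step+x0-half,b*step+y0-half].astype(np.float32))
            if s[0]<s[1]: ang-=90
            out.append((np.round(c,2),np.round(sorted(s),1),round(np.radians(ang),3)))
    return out
E
python3 - <<'E'
from rect import *
w=imaging.get_image("wrist");s=read_state();print(s["position"])
print([(round(d["score"],2),at(w,d["location"],45,True)[:2]) for d in nets.pinpoint("wrist","key")[:2]])
I=rectify(w,85,408,-349);m=I.max(2)<60
for b in blobs(m,408,-349): print(b)
rows=np.arange(I.shape[0])*.25+408-45
for i in range(0,I.shape[0],8):
    j=np.nonzero(m[i,100:260])[0]
    if len(j): print(rows[i],(j.min()+100)*.25-349-45,(j.max()+100)*.25-394, int(np.mean(I[i,100:260][m[i,100:260]])))
I=rectify(w,45,408,-349); b=(I.min(2)>120)
for x in blobs(b,408,-349,amin=300): print("bright",x)
E
```

```text
[ 407.76 -348.6   155.55]
[(0.67, array([ 410.59, -350.23]))]
(array([ 376.53, -380.62]), array([11.2, 30.7]), np.float64(0.245))
(array([ 377.38, -313.5 ]), array([12. , 28.8]), np.float64(0.0))
(array([ 379.25, -392.  ]), array([4. , 9.5]), np.float64(0.0))
(array([ 414.18, -349.64]), array([10.6, 42.6]), np.float64(-0.086))
393.0 -350.0 -347.25 31
395.0 -352.0 -343.75 21
397.0 -352.5 -343.25 23
399.0 -352.5 -343.25 23
401.0 -353.0 -343.5 24
403.0 -353.0 -343.75 23
405.0 -353.25 -343.75 24
407.0 -353.5 -343.75 24
409.0 -353.75 -344.0 25
411.0 -354.0 -344.5 25
413.0 -354.25 -344.5 25
415.0 -354.75 -344.5 27
417.0 -354.75 -345.25 26
419.0 -355.0 -345.25 25
421.0 -355.25 -345.25 26
423.0 -355.5 -345.75 25
425.0 -355.75 -345.75 24
427.0 -355.5 -346.25 15
429.0 -355.25 -343.5 11
431.0 -355.0 -346.25 11
433.0 -354.5 -347.0 9
435.0 -353.0 -347.75 6
bright (array([ 407.88, -349.12]), array([89.8, 89.8]), np.float64(1.571))
```

The key bow is at about (410,-349) with its axis at -0.10 rad. I grasp it.

{"api": "apply_moves", "payload": {
  "rows": [
    {"hand": 0, "delta_pos": [2.5, 0.6, 20], "yaw": 0.1},
    {"hand": 0, "delta_pos": [2.5, 0.6, 50], "yaw": 0.1},
    {"hand": 0, "delta_pos": [2.5, 0.6, 74], "yaw": 0.1},
    {"hand": 0, "delta_pos": [2.5, 0.6, 74], "yaw": 0.1},
    {"hand": 0, "delta_pos": [2.5, 0.6, 74], "yaw": 0.1},
    {"hand": -1, "delta_pos": [2.5, 0.6, 74], "yaw": 0.1},
    {"hand": -1, "delta_pos": [2.5, 0.6, 74], "yaw": 0.1},
    {"hand": -1, "delta_pos": [2.5, 0.6, 74], "yaw": 0.1},
    {"hand": -1, "delta_pos": [2.5, 0.6, 74], "yaw": 0.1},
    {"hand": -1, "delta_pos": [2.5, 0.6, 74], "yaw": 0.1},
    {"hand": -1, "delta_pos": [2.5, 0.6, 74], "yaw": 0.1},
    {"hand": -1, "delta_pos": [2.5, 0.6, 74], "yaw": 0.1}
  ]
}}

```text
clock: 30.6
position: [410.0, -349.2, 81.4]
ee_rot: [0.999, -0.05, 0.002, 0.001]
contact_force: [0.1, 1.4, 6.0]
gripper_width: 9.4
grasp_force: 59.3
```

Run:
```python
from h import *
w=imaging.get_image("wrist");w=imaging.get_image("wrist");s=read_state();print(s["position"],s["ee_rot"],s["gripper_width"],s["grasp_force"])
print(nets.pinpoint("wrist","key")[:2])
```

```text
[ 410.04164459 -349.18479717   81.45599828] [ 9.98748272e-01 -4.99798856e-02  1.73080352e-03  9.50856856e-04] 8.77629573509327 59.342440366744995
[{'location': [261.4, 276.4], 'score': 0.66}]
```

{"api": "apply_moves", "payload": {
  "rows": [
    {"hand": -1, "delta_pos": [0, 0, -15], "yaw": 0},
    {"hand": -1, "delta_pos": [0, 0, -35], "yaw": 0},
    {"hand": -1, "delta_pos": [0, 0, -70], "yaw": 0},
    {"hand": -1, "delta_pos": [0, 0, -100], "yaw": 0},
    {"hand": -1, "delta_pos": [-62, -113, -100], "yaw": 0},
    {"hand": -1, "delta_pos": [-62, -113, -100], "yaw": 0},
    {"hand": -1, "delta_pos": [-62, -113, -100], "yaw": 0},
    {"hand": -1, "delta_pos": [-62, -113, -100], "yaw": 0},
    {"hand": -1, "delta_pos": [-62, -113, -100], "yaw": 0},
    {"hand": -1, "delta_pos": [-62, -113, -100], "yaw": 0}
  ]
}}

```text
clock: 31.58
position: [359.2, -229.9, 180.2]
ee_rot: [0.999, -0.05, 0.001, 0.0]
contact_force: [0.6, 0.2, -0.8]
gripper_width: 9.0
grasp_force: 59.0
```

```bash
cat > slot.py <<'E'
from rect import *
w=imaging.get_image("wrist");s=read_state();print(s["clock"],s["position"],s["ee_rot"],s["gripper_width"])
x0,y0=391,-228
print([(round(d["score"],2),at(w,d["location"],70,True)[:2]) for d in nets.pinpoint("wrist","slot")[:2]])
I=rectify(w,70,x0,y0);H=cv2.cvtColor(I,cv2.COLOR_RGB2HSV)
br=(H[...,1]>90)&(H[...,0]<30)&(H[...,2]>70)
for b in blobs(br,x0,y0,amin=40): print("brass",b)
a,b=np.nonzero(br)
hull=np.zeros(br.shape,np.uint8);cv2.fillConvexPoly(hull,cv2.convexHull(np.c_[b,a].astype(np.int32)),1)
hole=cv2.morphologyEx(((hull==1)&~br).astype(np.uint8),cv2.MORPH_OPEN,np.ones((5,5)))
for b in blobs(hole,x0,y0,amin=10): print("hole",b)
cv2.imwrite("pics/slotrect.png",I[:,:,::-1])
g=I[::8,::8]; 
for r in g[12:34]: print(" ".join("%3d"%v for v in r[10:36].max(1)))
E
python3 slot.py
```

```text
31.6333 [ 359.42 -230.35  179.93] [ 1.   -0.05  0.    0.  ] 8.692933005369248
[(0.77, array([ 390.04, -225.48]))]
brass (array([ 392.58, -228.  ]), array([30.6, 34.1]), np.float64(-0.064))
hole (array([ 394.36, -228.45]), array([ 8.3, 12.6]), np.float64(-0.062))
124 123 122 123 127  80  75  79  68  50  31  33  33  31  33  28  42  74  76  74  78 121 118 119 120 120
123 121 122 125  78  73  75  37  35  35  34  34  34  33  33  33  32  29  31  70  77  82 122 119 120 119
122 122 124  67  75  60  27  31  31  32  31  33  34  33  33  32  32  31  28  28  63  77  67 123 119 118
122 125  73  74  50  30 166 164 167 170 152 132 121 136 105  91  45  23  38  32  26  62  73  71 119 118
124 112  72  71  28  30 162 156 157 156 156 155 156 156 156 155 156 156 157 158 167  23  66  71  97 118
126  75  75  32  31  27 159 156 156 156 156 157 157 158 158 157 158 158 157 156 169  27  25  74  78 121
 97  78  56  30  28 123 158 156 155 155 156 112 124 120 130 150 156 155 156 156 167  26  26  62  74 113
 87  80  33  29  71 122 157 156 156 156 160  81  82  81  80 126 159 159 159 159 145  23  25  22  77  68
 74  
[... 750 characters left out ...]
 159 158 159 151 113 114 120  65 161 162 163 163 163 127 119  56  35  73  89
107  75  78 115 122 154 156 157 158 158 158 159 159 159 160 156 160 161 160 162 119 119  16  75  70 105
123  45  79  78 123 156 158 156 156 155 156 155 155 155 156 155 156 156 156 159 115 120  49  77  84 118
121  99  74  75 103  80  80  79  73  90  95 107 105 117 129 132 141 145 158 162 123  48  78  74 121 116
121 125  45  80  72  71  83  81  81  81  81  81  80  80  80  80  80  78  78  83 107  77  77  94 118 117
122 121 108  27  75  74  97 124 119 115 111 106  99 114  95  90  87  83  87  79  75  76  76 119 117 118
121 121 122  81  24  75  75  74  90 124 120 118 118 119 120 121 122  84  75  76  76  62 120 117 118 118
```

```bash
cat > slot2.py <<'E'
from rect import *
w=imaging.get_image("wrist");s=read_state();print(s["clock"],s["position"],np.round(2*np.arctan2(s["ee_rot"][1],s["ee_rot"][0]),3))
x0,y0=391,-228
I=rectify(w,70,x0,y0,half=13,step=0.25);v=I.max(2)
m=(v<141).astype(np.uint8)
m=cv2.morphologyEx(m,cv2.MORPH_OPEN,np.ones((5,5)))
for b in blobs(m,x0,y0,half=13,amin=30): print("hole",b)
for i in range(0,104,6):
    j=np.nonzero(m[i,20:85])[0]
    if len(j): print(round(x0-13+i*.25,1),y0-13+(j.min()+20)*.25,y0-13+(j.max()+20)*.25)
E
python3 slot2.py
```

```text
31.7333 [ 359.28 -230.72  179.41] -0.102
hole (array([ 391.33, -227.97]), array([ 9.2, 19. ]), np.float64(-0.068))
382.5 -231.75 -223.0
384.0 -232.0 -223.0
385.5 -232.0 -223.25
387.0 -232.0 -223.25
388.5 -232.25 -223.5
390.0 -232.25 -223.75
391.5 -232.25 -223.5
393.0 -232.5 -223.75
394.5 -232.5 -223.75
396.0 -232.5 -223.75
397.5 -233.0 -224.0
399.0 -232.75 -224.0
400.5 -232.25 -224.25
```

Run:
```python
from rect import *
w=imaging.get_image("wrist");s=read_state();p=s["position"]
print(p,go((391.3,-227.9,138),-0.068))
I=rectify(w,p[2]+3.6,p[0],p[1],half=30);v=I.max(2);m=v<60
M=R.from_quat(s["ee_rot"]).as_matrix()
for i in range(0,240,6):
    j=np.nonzero(m[i,95:145])[0]
    if len(j): print(round(-30+i*.25,1),-30+(j.min()+95)*.25,-30+(j.max()+95)*.25,int(v[i,95:145][m[i,95:145]].mean()))
```

```text
[ 359.1  -230.69  179.21] ([31.7, -6.1, 41.2], np.float64(-0.034))
-30.0 -6.25 -4.75 18
-28.5 -6.25 -5.0 13
-27.0 -6.25 -5.0 17
-25.5 -6.25 -5.0 28
-24.0 -6.25 -5.25 27
-22.5 -6.25 -5.0 31
-21.0 -6.25 -5.0 24
-19.5 -6.25 -4.0 33
-18.0 -6.25 -3.0 36
-16.5 -6.25 4.5 25
-15.0 -6.25 5.25 24
-13.5 -6.25 6.0 23
-12.0 -6.25 6.0 23
-10.5 -6.25 6.0 23
-9.0 -6.25 6.0 23
-7.5 -6.25 6.0 23
-6.0 -6.25 6.0 24
-4.5 -6.25 6.0 25
-3.0 -6.25 6.0 25
-1.5 -6.25 6.0 26
0.0 -6.25 6.0 25
1.5 -6.25 6.0 25
3.0 -6.25 6.0 26
4.5 -6.25 5.75 23
6.0 -6.25 6.0 18
7.5 -6.25 5.75 19
9.0 -6.25 5.5 19
10.5 -6.25 5.25 21
12.0 -6.25 5.0 21
13.5 -6.25 4.75 21
15.0 -6.25 4.5 20
16.5 -6.25 4.0 17
18.0 -6.25 3.75 11
19.5 -6.25 3.5 9
21.0 -6.25 3.25 9
22.5 -6.25 2.75 8
24.0 -6.25 4.5 12
25.5 -6.25 3.0 10
27.0 -6.25 1.25 8
28.5 -6.25 0.75 8
```

{"api": "apply_moves", "payload": {
  "rows": [
    {"hand": -1, "delta_pos": [32, -6, 10], "yaw": -0.034},
    {"hand": -1, "delta_pos": [32, -6, 41], "yaw": -0.034},
    {"hand": -1, "delta_pos": [32, -6, 41], "yaw": -0.034},
    {"hand": -1, "delta_pos": [32, -6, 41], "yaw": -0.034},
    {"hand": -1, "delta_pos": [32, -6, 41], "yaw": -0.034},
    {"hand": -1, "delta_pos": [32, -6, 41], "yaw": -0.034}
  ]
}}

```text
clock: 32.28
position: [391.5, -227.7, 139.4]
ee_rot: [0.999, -0.034, 0.001, 0.0]
contact_force: [0.6, -0.5, -0.9]
gripper_width: 9.0
grasp_force: 59.0
```

Run:
```python
from h import *
for i in range(3): w=imaging.get_image("wrist")
s=read_state();print(s["position"],go((391.3,-227.9,138),-0.068))
```

```text
[ 391.26341882 -227.40835654  139.34240008] ([0.1, 0.5, 1.3], np.float64(0.001))
```

Aligned. I descend gently.

{"api": "apply_moves", "payload": {
  "rows": [
    {"hand": -1, "delta_pos": [0, 0.5, 4], "yaw": 0},
    {"hand": -1, "delta_pos": [0, 0.5, 8], "yaw": 0},
    {"hand": -1, "delta_pos": [0, 0.5, 12], "yaw": 0},
    {"hand": -1, "delta_pos": [0, 0.5, 14], "yaw": 0},
    {"hand": -1, "delta_pos": [0, 0.5, 14], "yaw": 0}
  ]
}}

```text
clock: 32.85
position: [390.6, -227.6, 123.6]
ee_rot: [0.999, -0.033, -0.001, -0.0]
contact_force: [-1.1, -0.7, -0.0]
gripper_width: 9.0
grasp_force: 59.0
```

{"api": "apply_moves", "payload": {
  "rows": [
    {"hand": -1, "delta_pos": [0, 0, 4], "yaw": 0},
    {"hand": -1, "delta_pos": [0, 0, 8], "yaw": 0},
    {"hand": -1, "delta_pos": [0, 0, 12], "yaw": 0},
    {"hand": -1, "delta_pos": [0, 0, 15], "yaw": 0},
    {"hand": -1, "delta_pos": [0, 0, 17], "yaw": 0},
    {"hand": -1, "delta_pos": [0, 0, 17], "yaw": 0}
  ]
}}

```text
clock: 33.35
position: [390.7, -227.6, 106.8]
ee_rot: [0.999, -0.033, -0.0, -0.0]
contact_force: [0.4, 0.1, -0.3]
gripper_width: 9.1
grasp_force: 59.1
```

{"api": "apply_moves", "payload": {
  "rows": [
    {"hand": -1, "delta_pos": [0, 0, 1.5], "yaw": 0},
    {"hand": -1, "delta_pos": [0, 0, 1.5], "yaw": 0},
    {"hand": -1, "delta_pos": [0, 0, 1.5], "yaw": 0}
  ]
}}

```text
clock: 33.6
position: [391.0, -227.7, 106.4]
ee_rot: [0.999, -0.033, 0.0, 0.0]
contact_force: [-1.3, 0.7, 4.6]
gripper_width: 9.1
grasp_force: 59.7
```

The key is seated with its collar on the mouth. Now I turn it clockwise.

{"api": "apply_moves", "payload": {
  "rows": [
    {"hand": -1, "delta_pos": [0, 0, 0], "yaw": 0.11},
    {"hand": -1, "delta_pos": [0, 0, 0], "yaw": 0.22},
    {"hand": -1, "delta_pos": [0, 0, 0], "yaw": 0.33},
    {"hand": -1, "delta_pos": [0, 0, 0], "yaw": 0.44},
    {"hand": -1, "delta_pos": [0, 0, 0], "yaw": 0.55},
    {"hand": -1, "delta_pos": [0, 0, 0], "yaw": 0.66},
    {"hand": -1, "delta_pos": [0, 0, 0], "yaw": 0.77},
    {"hand": -1, "delta_pos": [0, 0, 0], "yaw": 0.88},
    {"hand": -1, "delta_pos": [0, 0, 0], "yaw": 0.99},
    {"hand": -1, "delta_pos": [0, 0, 0], "yaw": 1.1},
    {"hand": -1, "delta_pos": [0, 0, 0], "yaw": 1.2},
    {"hand": -1, "delta_pos": [0, 0, 0], "yaw": 1.2}
  ]
}}

```text
clock: 34.6
position: [391.2, -228.0, 106.4]
ee_rot: [0.806, -0.592, 0.001, 0.0]
contact_force: [-1.9, -0.8, 5.0]
gripper_width: 8.9
grasp_force: 59.7
```

Run:
```python
from h import *
s=read_state();print(s["position"],s["contact_force"],s["wrist_torque"],go(s["position"]),s["gripper_width"],np.round(s["joints"],2))
```

```text
[ 391.24372503 -228.04727607  106.39530542] [-1.93358558 -0.76644809  5.00733803] [-0.44299128  0.4068115  -0.02371592] ([0.0, 0.0, 0.0], np.float64(-1.268)) 8.946148356286585 [-0.17  0.28 -0.6   0.   -0.69  0.47]
```

{"api": "apply_moves", "payload": {
  "rows": [
    {"hand": -1, "delta_pos": [0, 0, 0], "yaw": 0.08},
    {"hand": -1, "delta_pos": [0, 0, 0], "yaw": 0.16},
    {"hand": -1, "delta_pos": [0, 0, 0], "yaw": 0.24},
    {"hand": -1, "delta_pos": [0, 0, 0], "yaw": 0.3},
    {"hand": -1, "delta_pos": [0, 0, 0], "yaw": 0.3}
  ]
}}

```text
clock: 35.02
position: [391.2, -228.0, 106.4]
ee_rot: [0.709, -0.705, 0.001, 0.0]
contact_force: [-0.5, -1.5, 5.7]
gripper_width: 9.0
grasp_force: 59.9
```

Run:
```python
from h import *
s=read_state();print(s["position"],s["contact_force"],s["wrist_torque"],go(s["position"]),s["gripper_width"])
```

```text
[ 391.20140742 -228.04067673  106.38740836] [-0.47805139 -1.5188353   5.73310339] [-0.44297383  0.4646449   0.05226136] ([0.0, 0.0, 0.0], np.float64(-1.565)) 9.01204479816025
```

{"api": "apply_moves", "payload": {
  "rows": [
    {"hand": -1, "delta_pos": [0, 0, 0], "yaw": 0.05},
    {"hand": -1, "delta_pos": [0, 0, 0], "yaw": 0.1},
    {"hand": -1, "delta_pos": [0, 0, 0], "yaw": 0.1},
    {"hand": -1, "delta_pos": [0, 0, 0], "yaw": 0.1}
  ]
}}

```text
clock: 35.35
position: [391.1, -228.0, 106.4]
ee_rot: [-0.674, 0.739, -0.0, -0.0]
contact_force: [-1.6, -1.3, 5.1]
gripper_width: 8.8
grasp_force: 59.9
```

Run:
```python
from h import *
s=read_state();print(s["position"],s["contact_force"],s["wrist_torque"],go(s["position"]),s["gripper_width"])
```

```text
[ 391.13968703 -228.00915295  106.37062803] [-1.59272599 -1.25966145  5.14060768] [-0.47113388  0.55728375  0.1607989 ] ([0.0, 0.0, 0.0], np.float64(-1.662)) 8.755796817840235
```

{"api": "apply_moves", "payload": {
  "rows": [
    {"hand": -1, "delta_pos": [0, 0, 0], "yaw": 0.05},
    {"hand": -1, "delta_pos": [0, 0, 0], "yaw": 0.05},
    {"hand": -1, "delta_pos": [0, 0, 0], "yaw": 0.05}
  ]
}}

```text
clock: 35.6
position: [391.1, -227.9, 106.4]
ee_rot: [-0.656, 0.755, -0.0, -0.0]
contact_force: [-1.5, -0.6, 5.9]
gripper_width: 8.9
grasp_force: 60.1
```

Run:
```python
from h import *
s=read_state();print(s["contact_force"],s["wrist_torque"],go(s["position"]),s["gripper_width"])
```

```text
[-1.49202103 -0.64550509  5.89211244] [-0.16812549  0.60002053  0.41765668] ([0.0, 0.0, 0.0], np.float64(-1.711)) 8.947518750604349
```

The torque has risen to 0.42 N m, so it is at the stop. I release and rise.

{"api": "apply_moves", "payload": {
  "rows": [
    {"hand": -1, "delta_pos": [0, 0, 0], "yaw": -0.04},
    {"hand": -0.4, "delta_pos": [0, 0, 0], "yaw": -0.04},
    {"hand": -0.4, "delta_pos": [0, 0, 0], "yaw": -0.04},
    {"hand": -0.4, "delta_pos": [0, 0, 0], "yaw": -0.04},
    {"hand": -0.4, "delta_pos": [0, 0, 0], "yaw": -0.04},
    {"hand": -0.4, "delta_pos": [0, 0, -15], "yaw": -0.04},
    {"hand": -0.4, "delta_pos": [0, 0, -40], "yaw": -0.04},
    {"hand": -0.4, "delta_pos": [0, 0, -80], "yaw": -0.04},
    {"hand": -0.4, "delta_pos": [0, 0, -120], "yaw": -0.04},
    {"hand": -0.4, "delta_pos": [0, 0, -150], "yaw": -0.04},
    {"hand": -0.4, "delta_pos": [0, 0, -150], "yaw": -0.04},
    {"hand": -0.4, "delta_pos": [0, 0, -150], "yaw": -0.04}
  ]
}}

```text
clock: 36.6
position: [391.7, -227.6, 257.4]
ee_rot: [-0.669, 0.744, -0.002, 0.002]
contact_force: [0.0, 0.8, -1.8]
gripper_width: 25.5
grasp_force: 0.0
```

Run:
```python
from rect import *
w=imaging.get_image("wrist");s=read_state();print(s["clock"],s["position"],s["contact_force"])
for q,z in [("key",70),("clip_1",93),("pin_1",100)]:
    print(q,[(round(d["score"],2),at(w,d["location"],z,True)[:2]) for d in nets.pinpoint("wrist",q)[:3]])
I=rectify(w,110,391,-228,half=30);m=I.max(2)<45
for b in blobs(m,391,-228,half=30,amin=60): print(b)
c=imaging.get_image("scene")
for q,z in [("clip_1",93),("clip_1_seat",99),("key",70),("guard_press",81),("tape",0),("solder",0)]:
    print("scene",q,[(round(d["score"],2),at(c,d["location"],z)[:2]) for d in nets.pinpoint("scene",q)[:3]])
```

```text
36.65 [ 390.67 -227.37  255.71] [-0.12  0.67 -0.47]
key [(0.67, array([ 390.2 , -227.32])), (0.32, array([ 555.41, -423.05]))]
clip_1 [(0.84, array([ 470.24, -407.86])), (0.69, array([ 477.62, -275.32])), (0.6, array([ 539.55, -411.97]))]
pin_1 [(0.96, array([ 539.35, -340.48])), (0.91, array([ 539.65, -269.43])), (0.58, array([ 537.42, -409.75]))]
(array([ 392.61, -231.22]), array([28. , 39.5]), np.float64(-1.138))
scene clip_1 [(0.78, array([ 465.66, -425.35])), (0.75, array([ 475.3 , -287.68]))]
scene clip_1_seat []
scene key [(0.65, array([ 388.13, -239.94]))]
scene guard_press [(0.96, array([ 545.13, -307.47]))]
scene tape []
scene solder [(0.51, array([ 624.95, -100.02]))]
```

Run:
```python
from rect import *
w=imaging.get_image("wrist")
I=rectify(w,110,391,-228,half=30,step=1);v=I.max(2)
for r in v[8:56:3]: print(" ".join("%3d"%x for x in r[4:58:2]))
H=cv2.cvtColor(rectify(w,70,391,-228,half=30),cv2.COLOR_RGB2HSV)
br=(H[...,1]>90)&(H[...,0]<30)&(H[...,2]>140)
for b in blobs(br,391,-228,half=30,amin=30): print("brass",b)
```

```text
134 109  74  69  77  84  84  83  81  81  78  80  99 114 130 128 126 125 149 190 189 190 190 189 190 190 190
 32  76  82 108 111 127 125 126  38  22  24  38  59  85  81 120 128 126 118 192 190 190 190 191 193 192 193
 80  84 131 128 128 130 130 132 133 130 130  21  56  84  52  84  82 130 114 194 188 188 190 191 192 194 194
104 111 118 127 164 160 171 172 178 167 170 167 169 172  24  30  79  84 125 197 189 190 191 191 192 193 192
 68 165 169 170 173 171 142 131 127 153 124 130 170 170  42  29  31  82 101 192 192 190 191 190 191 191 189
 72 143 177 167 163 105 164 160 159 159 157 161 153 172 112  30  30  54  76 152 192 191 194 202 161 173 189
 73  98   4   7   6  16  27  24  21  17  16  11  17  18  21  17  18  15  27  48  54 140 173  76  87  74  97
 74  42   8   8   8  26  42  43  43  43  44  43  43  41  39  38  36  34  32  32  28  23  83  80  86  75  95
 73  69  30   7   6  21  31  32  34  35  36  37  38  38  40  40  41  41  42  41  42  33  89  81  86  90  98
 73  68 173 171 177  75 158 158 157 152 146 124 121 141 147  35  18  34  34  51  52 132 177  79  86  71  97
 74  72 145 169 172 177 169 140 119 120 158 171 169 169 169  89  41  81 108 125 140 194 145  78  85  90  94
 64  73 117 168 174 177 170 177 179 174 164 130  95  76  51  42  86  89 128 126 147 194 111  79  85  90  97
 83  75 129 130 129 130 129 132 131  88  27  31  30  27  64  82  98 131 127 127 135 193 194  78  84  71  95
 54  67  80  77  51  28  31  22  25  27  26  53  73  82  79 131 129 126 123 138 111 197 141  77  83  90  92
127 128 130 108  78  84  80  81  85  82  81  84 119 130 128 128 127 125 164 166 119 169  85 203  77  89  96
125 126 128 129 129 120 223 244 125 128 127 125 125 127 126 125 123 121 119 111 134 195 192  94  81  72  95
brass (array([ 381.76, -228.93]), array([11.7, 30. ]), np.float64(-1.464))
brass (array([ 399.84, -226.58]), array([12.1, 29.8]), np.float64(-1.44))
```

Run:
```python
from rect import *
w=imaging.get_image("wrist")
I=rectify(w,110,391,-228,half=30).max(2)
pts=[]
for j in range(50,160,8):
    a=np.nonzero(I[90:150,j]<60)[0]+90
    pts.append((-258+j*.25,361+a.min()*.25,361+a.max()*.25))
pts=np.array(pts);print(pts[::2])
for k in (1,2): print("slope dx/dy",np.polyfit(pts[:,0],pts[:,k],1)[0])
H=cv2.cvtColor(rectify(w,70,391,-228,half=30),cv2.COLOR_RGB2HSV)
br=(H[...,1]>90)&(H[...,0]<30)&(H[...,2]>140)
a,b=np.nonzero(cv2.morphologyEx(br.astype(np.uint8),cv2.MORPH_OPEN,np.ones((5,5))))
print(cv2.minAreaRect(np.c_[361+a*.25,-258+b*.25].astype(np.float32)))
```

```text
[[-245.5   385.    394.5 ]
 [-241.5   385.75  394.75]
 [-237.5   386.    395.  ]
 [-233.5   386.    395.  ]
 [-229.5   386.25  395.25]
 [-225.5   383.5   395.5 ]
 [-221.5   383.5   398.25]]
slope dx/dy -0.06483516483516484
slope dx/dy 0.11648351648352036
((390.9178771972656, -227.785400390625), (29.96029281616211, 29.739707946777344), 7.640407085418701)
```

The brass cylinder now sits at -1.44 rad. That fits its 0.2 rad starting angle plus a turn to the stop, with the key slightly ahead because of play in the slot. The clips, guard and key all check out, so I hand in.

```bash
python3 -c "
from bench import workorder
print(workorder.job_done())"
```

```text
the job is handed in; nothing more can be done
None
```

I handed the job in at about 37 s of robot time, with no verdict returned: guard shut, both clips on the bench home on the left and right studs, and the key in the switch, turned clockwise to its stop and released.

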